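# Fish the oval biscuit cutter out of the gap with the bent rod

### The arm

A 7-joint arm with a two-finger parallel gripper is mounted at the origin on the work surface. World frame = base frame: x ahead of the robot, y to its left, z up, the work surface at z = 0. Lengths are in m, angles in rad, forces in N, time in s.
With the tool pointing down it reaches from about 0.425 to 1.025 m from the base axis. Payload 9.4 kg.
Tool frame: the origin (TCP) lies at the very end of the fingers, on their centre line; the grasp point (between the pads) lies 19 mm behind it; x points along the fingers, y is the direction in which the jaws open and shut, and the axes are right-handed (so a half turn about x gives the same grasp; the last joint's range is limited). The gripper opens to 85 mm and grips with 20 to 120 N. Pads are 22 mm wide; open, the fingers measure 114 mm over their backs; the gripper's body (76 mm by 85 mm) begins 54 mm behind the grasp point. The pads swing forward as they close: fully open they stand 13 mm farther back than shut.
Start: joints at [-1.269, 0.599, -0.003, 1.599, 0.002, 0.943, -0.08], TCP at [0.268, 0.674, 0.231] pointing down, gripper open.
Joint ranges: [-2.57, 2.57], [-0.35, 1.97], [-1.29, 1.29], [0.11, 2.56], [-1.05, 4.19], [0.11, 1.86], [-2.63, 2.63]. Speed limits (rad/s): [2.22, 2.22, 3.01, 3.01, 3.14, 3.14, 3.14].

### API

Orientations are given as [roll, pitch, yaw] about the fixed x, y, z axes, in that order (R = Rz(yaw) Ry(pitch) Rx(roll)).
In Python, from bench import manip gives the robot as it stands.
- The arm moves only by the shell command python3 -m inch 'ROWS' [OPENING] [FORCE]. ROWS is JSON, a list of rows, each a list of 4 numbers: the shift along the tool's x, y, z in cm, then the turn about the tool's x in degrees. A call has 1 to 8 rows; each row is the pose to reach, as a shift and turn from the pose measured when the call began, along the tool's axes at that moment; what a row does not reach only later rows make up. A row lasts 1/10 s, in which the tool goes at most 50 mm and 8.59 degrees, less where a joint would pass 70% of its speed; a pose out of reach is approached as far as the arm can. A call with a gripper value outside its range is refused whole. OPENING is the finger opening in cm, from 0 to 8.54, set as the call begins (- or left out, the last holds). The fingers move at their own pace and stop on an object; FORCE is the grip in N (left out, the last holds). Time passes only in rows, so rows that repeat a pose let the fingers close. It gives the time, the measured TCP pose, the force and the opening at its end, in the units of the state.
- manip.observe(): the state, without advancing time (a new reading comes with each control period).
- manip.camera(name): name is "scene" or "top"; returns the picture (480x640x3 uint8, red, green, blue); there is no depth.
- manip.get_calibration(name): a dict with "mtx" (3x3 intrinsics, pixels), "R" (3x3) and "t" (3): a world point X has camera coordinates R X + t. Camera axes: x right, y down, z forward; pixel columns grow to the right and rows downward; lengths in m; the calibration is good to about 2 mm. A picture is of the moment at which its call begins. get_calibration takes no time and is no camera call.
- manip.sign_off(): hands the job in, once; it reports no verdict.
Trained networks look in the newest picture that a camera, given by its name, has taken for a name from the list of things; names that differ only in an ending like _2 or _b are one class to them, and where a whole thing is asked for, a point or a joint stands for the part that bears it (a point fixed in the world has none). Each returns a list of dicts, best first, with "confidence" (0 to 1); they miss things now and then, are a little off and sometimes report something else, mostly with a low value. They report only what shows in the picture. A call takes as long as a camera call. They do not tell look-alikes from the thing itself.
- manip.boxes_of(camera, thing): "position" ([x, y, z] in m, in world coordinates, good to about 4 mm: the middle of the surface that is visible of it).
The state is a dict: "t": time; "qpos": joint angles; "joint_vel": joint speeds; "joint_torque": joint torques, N m; "ee_pos": TCP position; "ee_rot": TCP orientation; "contact_force": force on the tool from outside, world axes, zero at the start; "wrist_torque": the same for the moment, N m; "width": opening from 0.0 (shut) to 1.0 (fully open).
Only numpy, scipy, OpenCV 4.12 (cv2) and the standard library are available. Lean on these libraries where they do the work, as an engineer would, in place of code of your own. Each camera call takes 0.05 s, during which the arm holds its last target.

### The job

Two oval biscuit cutters have slipped into the gaps between the steel drawer units, under the cooling rack: take the bent rod from its bracket, hook the longer cutter with it inside its gap and draw that cutter right out so that it lies flat on the worktop in front of the units, then hang the rod back in the slot of its bracket. Do not touch the longer cutter with the gripper, and leave the shorter cutter, the bowl, the jar and the shaker where they are.

Things in the scene. Friction and masses are not known exactly. Their poses are not given: they have to be found in the camera images.
- units: Fixed: three steel drawer units, each 220 deep (x), 130 wide (y), 120 high; between them two 60 wide gaps centred at y = +95, -95, open front, back, top; floor = worktop. Origin: on worktop, front plane, middle; x into the gaps, away from the robot. Above all, a wire rack with biscuits: 6 mm wires across y, underside at 207, first at x = 4, then every 42 to x = 216; its legs stand on the units.
- gap_left (a point): Middle of the mouth of the left gap (units y = +95), on the worktop in the front plane, axes as the units.
- gap_right (a point): Middle of the mouth of the right gap (units y = -95), on the worktop in the front plane, axes as the units.
- cutter_long: The wanted cutter: loose red plastic oval ring (straight sides, half-round ends), 110 long (x), 46 wide (y), 24 high, wall 3 mm, open at top and bottom, 60 g, lying flat in one of the two gaps with its length along the gap, its near end 40 to 70 mm behind the front plane. Origin: centre of the underside.
- cutter_long_a (a point): One end of the long cutter: outer face, at the underside (x = -55); at the start the end nearer the robot.
- cutter_long_b (a point): The other end of the long cutter (x = +55).
- cutter_short: Look-alike to leave alone: the same red oval ring but 80 long (46 wide, 24 high), lying in the other gap. Origin: centre of the underside.
- bracket: Fixed dark steel stand: base plate 90 wide, 8 high, x from -35 to 85; post at x 49 to 67; on it a level forked plate, top at 235, 8 thick, 62 wide, x from -36 to 67, nothing above it. The fork's slot is 18 wide, closed at x = 13, open to -x. Origin: on the worktop below the seat.
- bracket_seat (a point): Where the rod hangs: on top of the forked plate, in the slot's middle, axes as the bracket (slot opens to -x).
- rod: Loose bent rod, 150 g, hung upright in the bracket, toe to the bracket's -x (within 6 degrees). Origin: middle of the underside of its steel collar (44 x 44 x 6), which rests on the fork. Above: blue handle, 18 x 18, up to z = 85. Below: steel shaft 8 thick to a bend at z = -175, then a toe 45 long bent 60 degrees off the shaft's line towards -x. Lift off a little, then out to the slot's open side.
- rod_tip (a point): Centre of the round end (radius 4) of the rod's toe, at x = -39, z = -197.5 in the rod's frame.
- bowl: Loose steel bowl, 120 across, 60 high; bystander. Origin: centre of the underside.
- jar: Loose amber glass jar, 66 across, 100 high; bystander. Origin: centre of the underside.
- shaker: Loose aluminium flour shaker, 64 across, 130 high; bystander. Origin: centre of the underside.
Mind the look-alikes: they are no part of the job. Of the things shaped like the bracket, the steel one is meant.

How it is judged:
On the way, in this order (a step that is already met when the one before it is completed fails the run):
1. the rod is taken off its bracket (distance between rod and bracket_seat above 0.08 m), for 0.2 s.
2. the rod's toe is in the gaps' space behind the front plane, touching the long cutter (x of rod_tip in the frame of units above 0 m and contact force between rod and cutter_long above 0.05 N).
3. the long cutter is wholly out in front of the units (x of each of cutter_long_a, cutter_long_b in the frame of units below -0.005 m), for 0.2 s.
At the end, for the whole second after the job is handed in: The long cutter lies flat (within 7 degrees, either face up) and still on the worktop, both ends 5 mm or more in front of the units' front plane; the rod hangs upright (within 6 degrees) and still, its collar resting on the forked plate (height within 5 mm), within 30 mm of the seat (all of step 3 and (angle between cutter_long's own z axis and vertical below 0.12 rad or angle between cutter_long's own z axis and vertical above 3.02 rad) and height (world z) of cutter_long between -0.01 and 0.03 m and linear speed of cutter_long below 0.01 m/s and horizontal distance between rod and bracket_seat below 0.03 m and z of rod in the frame of bracket_seat between -0.005 and 0.005 m and angle between rod's own z axis and vertical below 0.1 rad and linear speed of rod below 0.02 m/s); the robot touches nothing.
It fails at once if the gripper or arm touches the long cutter (contact force between any of the fingers, the arm and cutter_long above 0.1 N).
It fails at once if the short cutter is moved more than 15 mm (distance of cutter_short from where it was at the start of the episode above 0.015 m).
It fails at once if the bowl, jar or shaker is moved more than 20 mm (distance of any of bowl, jar, shaker from where it was at the start of the episode above 0.02 m).
It also fails if it takes over 45 s, if anything falls off the work surface, if the arm or the gripper's body presses on something with over 40 N, if the wrist force passes 120 N, or if a joint passes its speed limit or range.

## Working session

There is one attempt and no reset: what is moved stays moved. The work goes in short steps, Python scripts to look and compute and a shell command to move; the robot and the scene stay as the last step left them, time stands still between calls to the robot, and variables do not carry over. Pictures are saved under pics/ and viewed, and the job is handed in when it is done.

```bash
ls; mkdir -p pics; python3 - <<'E'
from bench import manip
import cv2
s=manip.observe();print(s)
for c in("scene","top"):
    im=manip.camera(c);cv2.imwrite(f"pics/{c}0.png",im[:,:,::-1])
    k=manip.get_calibration(c);print(c,k["mtx"],k["R"],k["t"])
    for n in ["units","cutter_long","cutter_short","bracket","rod","bowl","jar","shaker"]:
        for d in manip.boxes_of(c,n): print(c,n,d)
E
```

```text
pics
{'t': 0.0, 'qpos': array([-1.26870574,  0.60008116, -0.00257443,  1.60016107,  0.00178351,
        0.94290402, -0.07976751]), 'joint_vel': array([-0.00041815, -0.00078908, -0.00015816,  0.00129412, -0.00155429,
        0.00351888,  0.00205264]), 'joint_torque': array([ 3.15067575e-05, -7.76439071e+01,  1.56532511e+00, -2.58018798e+01,
        1.24656904e-02,  8.84959940e-03, -1.61275256e-05]), 'ee_pos': array([0.26791607, 0.67315298, 0.23043713]), 'ee_rot': array([-1.49882547,  1.56924501, -1.87750897]), 'contact_force': array([-0.23430836, -0.41600303, -0.53910225]), 'wrist_torque': array([-0.03722317,  0.009706  ,  0.00444714]), 'width': 1.0007277267901702}
scene [[496.37507656   0.         312.99357211]
 [  0.         496.37507656 232.70626952]
 [  0.           0.           1.        ]] [[-0.08000676  0.99678215  0.00492678]
 [ 0.69227321  0.05912017 -0.71920971]
 [-0.71718667 -0.05413096 -0.69477559]] [ 0.03200614 -0.22075517  1.86945747]
scene units {'position': [0.7723, -0.0064, 0.1211], 'confidence': 0.55}
scene cutter_long {'position': [0.7534, 0.0876, 0.0221], 'confiden
[... 1102 characters left out ...]
p cutter_short {'position': [0.7335, -0.1086, 0.0228], 'confidence': 0.48}
top bracket {'position': [0.4788, -0.5096, 0.0464], 'confidence': 0.95}
top bracket {'position': [0.3353, -0.0261, 0.2379], 'confidence': 0.87}
top bracket {'position': [0.4922, -0.3316, 0.0082], 'confidence': 0.76}
top bracket {'position': [0.219, -0.2763, 0.2327], 'confidence': 0.61}
top rod {'position': [0.464, -0.3256, 0.2363], 'confidence': 0.79}
top rod {'position': [0.4964, -0.3342, 0.0043], 'confidence': 0.6}
top bowl {'position': [0.4093, 0.3412, 0.0252], 'confidence': 0.97}
top jar {'position': [0.4008, 0.4786, 0.1027], 'confidence': 0.86}
top shaker {'position': [0.652, -0.4717, 0.1174], 'confidence': 0.86}
```

View pics/scene0.png

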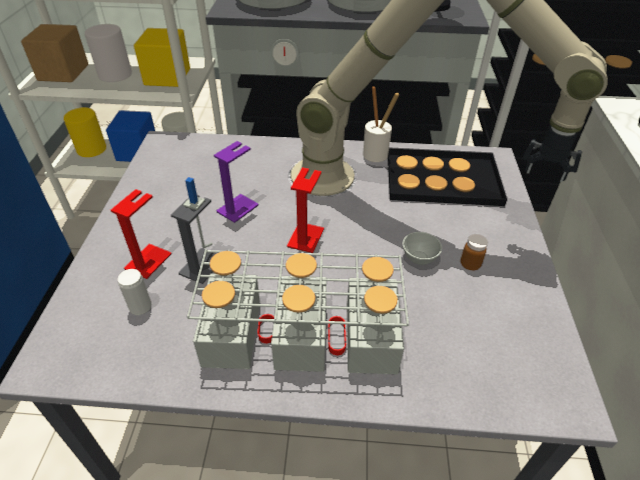

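View pics/top0.png

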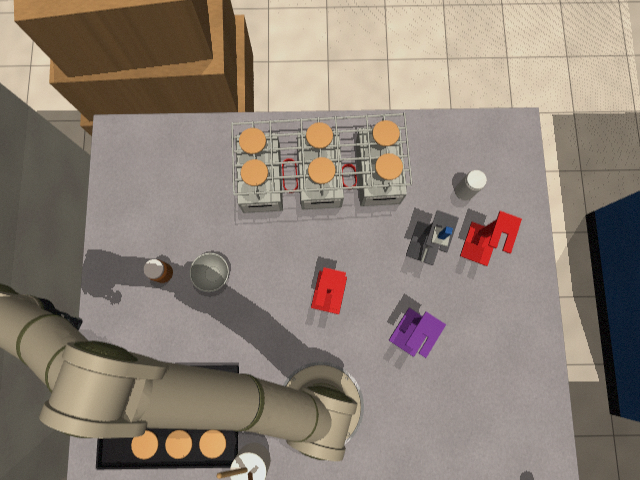

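The scene picture is seen from behind the units. It shows brackets in red (130,235), dark grey with the blue-handled rod (190,240), purple (235,180) and red (303,210). Only the dark grey one is steel and holds the rod. The red rings are at (267,328) in the right gap and (337,335) in the left gap, and the left one looks longer. I'll confirm both in enlarged crops.

```bash
python3 - <<'E'
import cv2,numpy as np
s=cv2.imread("pics/scene0.png");t=cv2.imread("pics/top0.png")
f=lambda im,x,y,w,h,k:cv2.resize(im[y:y+h,x:x+w],None,fx=k,fy=k,interpolation=cv2.INTER_CUBIC)
cv2.imwrite("pics/c1.png",f(t,225,105,195,120,4))
cv2.imwrite("pics/c2.png",f(t,395,190,130,90,6))
cv2.imwrite("pics/c3.png",f(s,160,165,80,130,4))
cv2.imwrite("pics/c4.png",f(s,190,245,220,130,3.6))
E
```

```text
(no output)
```

View pics/c1.png

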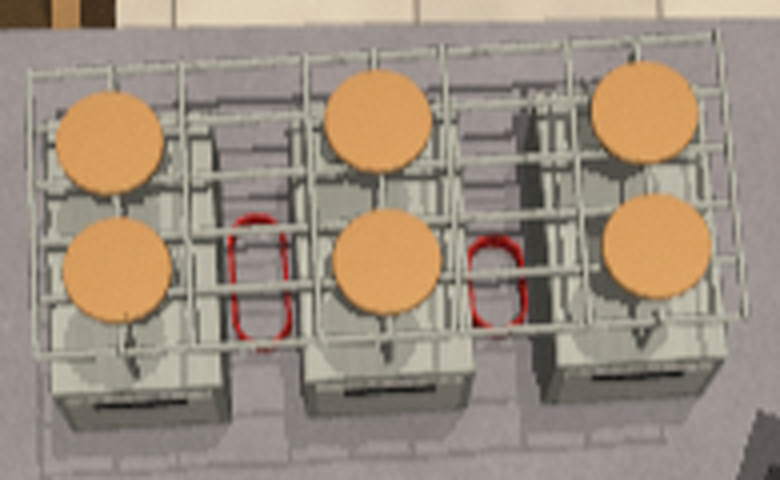

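View pics/c2.png

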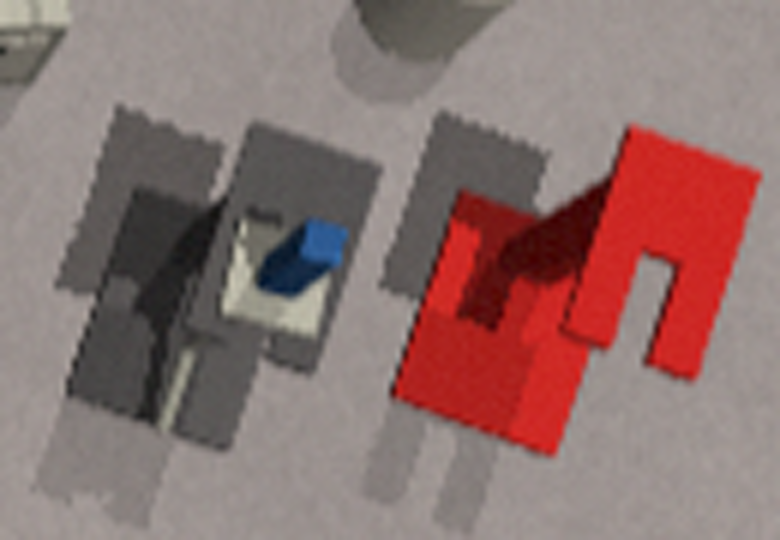

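View pics/c3.png

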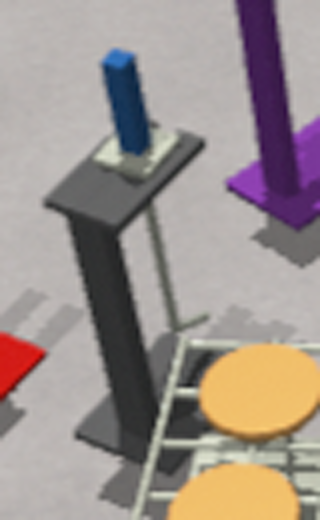

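View pics/c4.png

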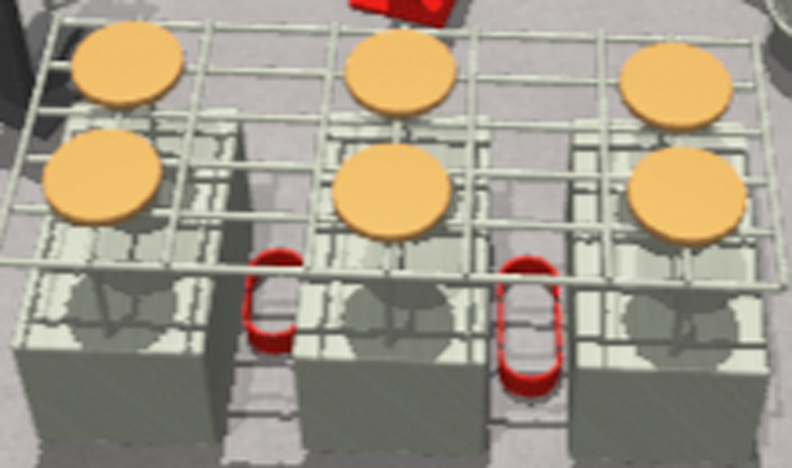

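The crops confirm it. In the top view the longer ring is the one in the left gap (crop c1, 230–290 × 215–350) and the short one is in the right gap (470–525 × 235–335). The rod hangs in the dark steel bracket, and the red and purple brackets are look-alikes. Next I'll measure accurately, starting with zoomed crops for picking corners.

```bash
python3 - <<'E'
import cv2,numpy as np
s=cv2.imread("pics/scene0.png");t=cv2.imread("pics/top0.png")
def f(im,x,y,w,h,k,o):
    c=cv2.resize(im[y:y+h,x:x+w],None,fx=k,fy=k,interpolation=cv2.INTER_CUBIC)
    for i in range(0,w,10): cv2.putText(c,str(x+i),(i*k,9),0,.33,(255,0,255),1);cv2.line(c,(i*k,10),(i*k,14),(255,0,255),1)
    for i in range(10,h,10): cv2.putText(c,str(y+i),(0,i*k+4),0,.33,(255,0,255),1);cv2.line(c,(22,i*k),(26,i*k),(255,0,255),1)
    cv2.imwrite(o,c)
f(t,228,165,100,60,8,"pics/d1.png")
f(t,320,155,100,60,8,"pics/d2.png")
f(t,230,110,100,70,8,"pics/d3.png")
f(t,402,200,70,70,8,"pics/d4.png")
f(s,160,170,66,74,8,"pics/d5.png")
f(s,190,325,100,60,8,"pics/d6.png")
f(s,310,305,100,70,8,"pics/d7.png")
E
```

```text
(no output)
```

View pics/d1.png

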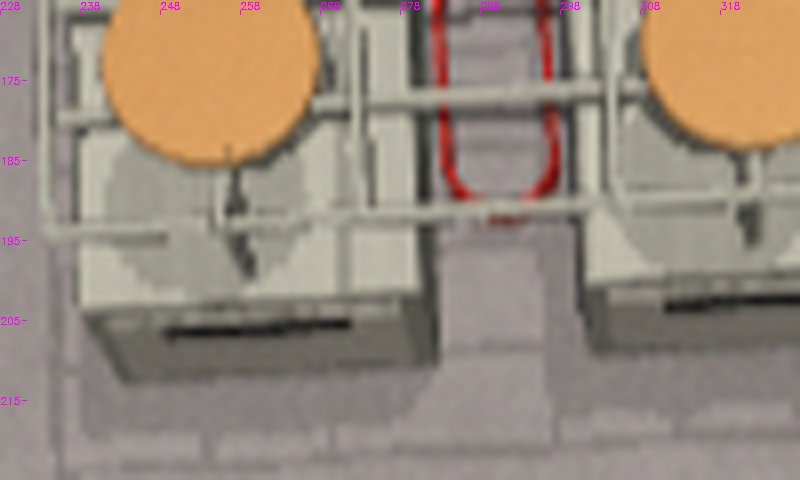

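View pics/d2.png

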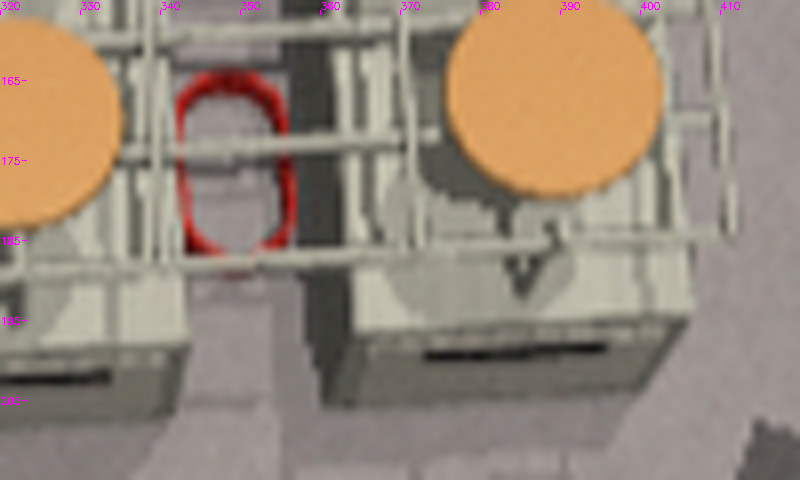

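View pics/d4.png

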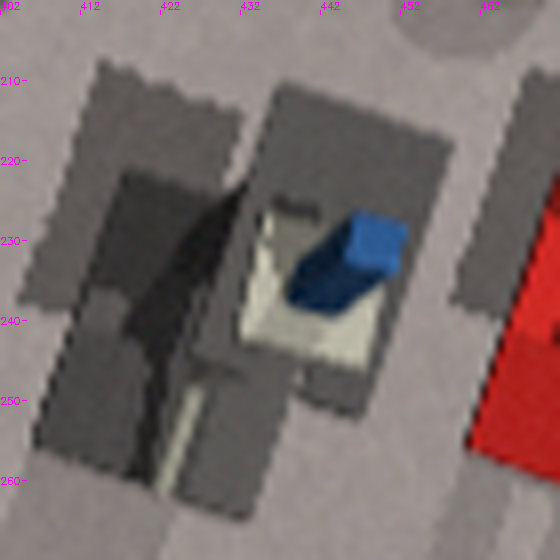

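View pics/d5.png

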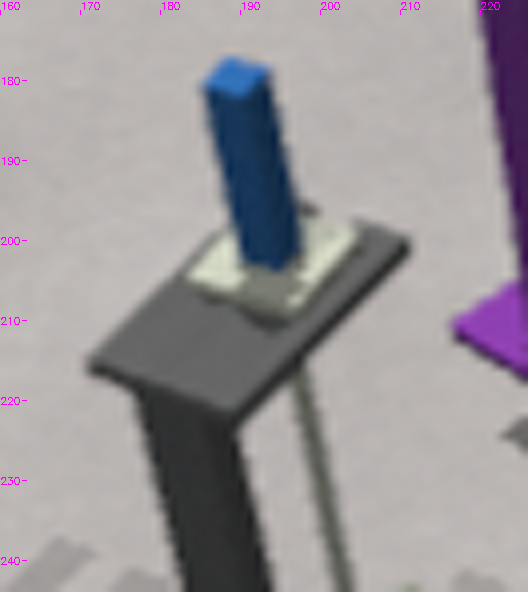

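View pics/d6.png

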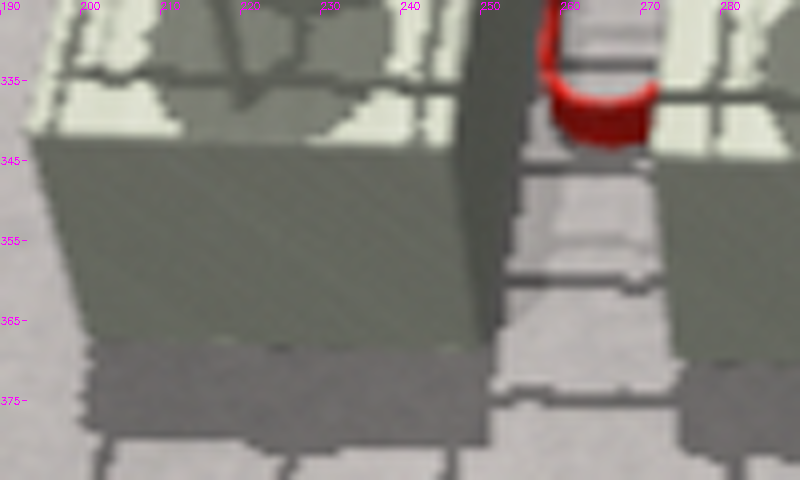

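View pics/d7.png

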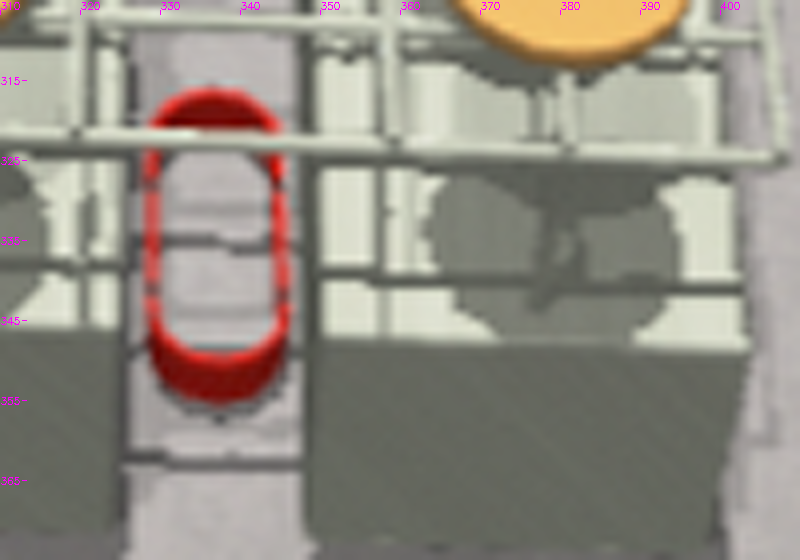

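```bash
cat > h.py <<'E'
import numpy as np
from scipy.optimize import least_squares
from bench import manip
K={c:manip.get_calibration(c) for c in("scene","top")}
def proj(c,X):
    k=K[c];p=k["R"]@np.asarray(X,float)+k["t"];p=k["mtx"]@p;return p[:2]/p[2]
OFF={"d1":("top",228,165),"d2":("top",320,155),"d4":("top",402,200),"d5":("scene",160,170),"d6":("scene",190,325),"d7":("scene",310,305)}
def px(d,u,v): c,x,y=OFF[d];return c,np.array([x+(u-3.5)/8,y+(v-3.5)/8])
def world(p,l): c,s=np.cos(p[2]),np.sin(p[2]);return np.array([p[0]+c*l[0]-s*l[1],p[1]+s*l[0]+c*l[1],l[2]])
def fit(obs,p0,freez=False):
    o=[(px(*a),l) for a,l in obs]
    r=lambda p:np.concatenate([proj(c,world(p,l)+np.array([0,0,p[3] if freez else 0]))-q for (c,q),l in o])
    s=least_squares(r,p0,loss="soft_l1");return s.x,r(s.x).reshape(-1,2)
def back(c,q,z):
    k=K[c];d=k["R"].T@np.linalg.solve(k["mtx"],[q[0],q[1],1]);o=-k["R"].T@k["t"];return o+d*(z-o[2])/d[2]
E
cat > m.py <<'E'
from h import *
import cv2
np.set_printoptions(precision=4,suppress=True)
Z=.12
U=[(("d1",80,305),(0,.255,Z)),(("d1",418,292),(0,.125,Z)),(("d1",585,283),(0,.065,Z)),(("d2",188,345),(0,-.065,Z)),(("d2",352,332),(0,-.125,Z)),(("d2",690,318),(0,-.255,Z)),
(("d1",125,382),(0,.255,0)),(("d1",437,365),(0,.125,0)),(("d1",592,353),(0,.065,0)),(("d2",168,420),(0,-.065,0)),(("d2",325,407),(0,-.125,0)),(("d2",637,393),(0,-.255,0)),
(("d6",28,135),(.22,-.255,Z)),(("d6",450,147),(.22,-.125,Z)),(("d6",652,155),(.22,-.065,Z)),(("d6",88,345),(.22,-.255,0)),(("d6",480,348),(.22,-.125,0)),(("d6",675,362),(.22,-.065,0)),
(("d7",122,330),(.22,.065,Z)),(("d7",318,337),(.22,.125,Z)),(("d7",750,348),(.22,.255,Z)),(("d7",305,540),(.22,.125,0)),(("d7",715,548),(.22,.255,0))]
u,r=fit(U,[.65,0,.05,0],True);print("units free z",u);u,r=fit(U,[.65,0,.05]);print("units",u,np.degrees(u[2]));print(r.round(1).tolist())
P=.235
B=[(("d4",282,82),(.067,.031,P)),(("d4",452,145),(.067,-.031,P)),(("d4",357,420),(-.036,-.031,P)),(("d5",88,362),(.067,-.031,P)),(("d5",232,410),(.067,.031,P)),(("d5",410,240),(-.036,.031,P)),
(("d4",123,170),(.085,.045,.008)),(("d4",35,448),(-.035,.045,.008)),(("d4",245,520),(-.035,-.045,.008))]
b,r=fit(B,[.47,-.33,-.2,0],True);print("br free z",b);b,r=fit(B,[.47,-.33,-.2]);print("bracket",b,np.degrees(b[2]));print(r.round(1).tolist())
H=[(("d4",378,242),(0,0,.32)),(("d5",237,78),(0,0,.32)),(("d4",263,210),(.022,.022,.241)),(("d4",240,333),(-.022,.022,.241)),(("d4",365,370),(-.022,-.022,.241)),(("d4",163,493),(-.041,0,-.1985+.235)),
(("d4",355,210),(.009,.009,.32)),(("d4",408,222),(.009,-.009,.32)),(("d4",350,265),(-.009,.009,.32))]
h,r=fit(H,[.47,-.33,-.2,0],True);print("rod free z",h);h,r=fit(H,[.47,-.33,-.2]);print("rod",h,np.degrees(h[2]));print(r.round(1).tolist())
# cutters
for c in("top","scene"):
    im=cv2.imread(f"pics/{c}0.png");hsv=cv2.cvtColor(im,cv2.COLOR_BGR2HSV)
    m=(((hsv[...,0]<8)|(hsv[...,0]>172))&(hsv[...,1]>140)).astype(np.uint8)
    W={"top":[(275,150,30,50),(340,155,20,40)],"scene":[(325,300,25,60),(250,305,25,45)]}[c]
    for x,y,w,hh in W:
        ys,xs=np.nonzero(m[y:y+hh,x:x+w]);xs+=x;ys+=y
        print(c,xs.min(),xs.max(),ys.min(),ys.max())
        for v,n in((ys.min()-.5,"min"),(ys.max()+.5,"max")):
            xm=(xs.min()+xs.max())/2
            for z in(0,.024):
                q=back(c,(xm,v),z);d=q[:2]-u[:2];cc,s=np.cos(u[2]),np.sin(u[2])
                print("  row",n,"z",z,"units xy",np.array([cc*d[0]+s*d[1],-s*d[0]+cc*d[1]]))
E
python3 m.py
```

```text
units free z [ 0.6102 -0.0135  0.0472 -0.002 ]
units [ 0.6106 -0.0134  0.0474] 2.71389967526872
[[-1.2, 0.7], [-0.1, -0.3], [-1.0, -0.4], [-0.1, -0.9], [-0.6, -0.5], [0.4, -1.4], [-1.2, 0.6], [0.0, 0.3], [-0.8, 0.6], [0.3, -0.2], [-0.8, 0.2], [0.3, -0.5], [-1.2, -0.4], [-0.1, -0.3], [-0.5, -0.5], [-1.0, -0.2], [0.3, 1.0], [-0.8, -0.0], [-0.1, -0.7], [0.5, -0.8], [1.0, -0.5], [-0.5, 0.1], [-0.9, 0.7]]
br free z [ 0.4679 -0.3313 -0.3735 -0.0049]
bracket [ 0.4679 -0.3301 -0.3747] -21.468658701210913
[[-0.5, -0.3], [-0.2, -0.5], [0.3, -0.0], [-0.7, -1.6], [-0.1, -0.8], [-0.4, -1.6], [-0.1, -0.5], [-1.0, -0.5], [-0.0, 0.4]]
rod free z [ 0.4674 -0.3335 -0.2687 -0.0046]
rod [ 0.4667 -0.3323 -0.2663] -15.256474374043602
[[-0.2, -0.0], [-1.2, -1.6], [0.2, 0.3], [-0.3, 0.4], [0.1, -0.3], [-0.1, 0.0], [-0.1, -0.2], [0.2, -0.0], [-0.9, -0.4]]
top 282 297 159 189
  row min z 0 units xy [0.1746 0.0919]
  row min z 0.024 units xy [0.1658 0.0912]
  row max z 0 units xy [0.0686 0.0976]
  row max z 0.024 units xy [0.0615 0.0969]
top 342 356 164 186
  row min z 0 units xy [ 0.1447 -0.1024]
  row min z 0.024 units xy [ 0.1364 -0.1001]
  row max z 0 units xy [ 0.0664 -0.0964]
  row max z 0.024 units xy [ 0.0593 -0.0942]
scene 328 345 316 354
  row min z 0 units xy [0.0427 0.098 ]
  row min z 0.024 units xy [0.0606 0.0971]
  row max z 0 units xy [0.169  0.0978]
  row max z 0.024 units xy [0.1842 0.0969]
scene 257 273 314 342
  row min z 0 units xy [ 0.0432 -0.1041]
  row min z 0.024 units xy [ 0.061  -0.1008]
  row max z 0 units xy [ 0.1389 -0.0943]
  row max z 0.024 units xy [ 0.1547 -0.0911]
```

```bash
cat >> h.py <<'E'
from scipy.spatial.transform import Rotation as Ro
def tool():
    s=manip.observe();return s["ee_pos"],Ro.from_euler("xyz",s["ee_rot"]).as_matrix(),s
def rel(target,heading=None):
    p,R,s=tool();d=R.T@(np.asarray(target)-p)*100
    yh=np.degrees(np.arctan2(R[1,1],R[0,1]))
    print("t",s["t"].round(2),"tcp",p.round(4),"tool-y heading",yh.round(2),"F",s["contact_force"].round(1),"w",round(s["width"],3),"q",s["qpos"].round(2))
    print("shift cm",d.round(2), "turn deg", None if heading is None else round(((yh-heading+180)%360)-180,2))
E
python3 - <<'E'
from h import *
np.set_printoptions(suppress=True)
p,R,s=tool();print(R.round(3));rel([.467,-.3325,.45],-15.3+90)
E
```

```text
[[ 0.     0.37   0.929]
 [-0.     0.929 -0.37 ]
 [-1.    -0.     0.   ]]Traceback (most recent call last):
  File "<stdin>", line 3, in <module>
  File "h.py", line 22, in rel
    print("t",s["t"].round(2),"tcp",p.round(4),"tool-y heading",yh.round(2),"F",s["contact_force"].round(1),"w",round(s["width"],3),"q",s["qpos"].round(2))
              ^^^^^^^^^^^^
AttributeError: 'float' object has no attribute 'round'
```

```bash
sed -i 's/s\["t"\].round(2)/round(s["t"],2)/' h.py; python3 - <<'E'
from h import *
np.set_printoptions(suppress=True)
rel([.50,.25,.42],None);rel([.467,-.3325,.42],74.7)
E
```

```text
t 0.9 tcp [0.2681 0.6736 0.2313] tool-y heading 68.3 F [-0.9 -0.1 -0.1] w 0.997 q [-1.27  0.6  -0.    1.6   0.    0.94 -0.08]
shift cm [-18.87 -30.78  37.21] turn deg None
t 0.9 tcp [0.2681 0.6736 0.2313] tool-y heading 68.3 F [-0.9 -0.1 -0.1] w 0.997 q [-1.27  0.6  -0.    1.6   0.    0.94 -0.08]
shift cm [-18.87 -86.13  55.68] turn deg -6.4
```

```bash
python3 -m inch '[[-5,0,0,0],[-10,0,0,0],[-15,-3,3,0],[-19,-6,7,0],[-19,-10,11,0],[-19,-13.5,15,0],[-19,-17,18.5,0],[-19,-20,22,0]]' 8.54 && python3 -m inch '[[0,-3.2,3.8,0],[0,-6.5,7.5,0],[0,-10,11,0],[0,-14,13.5,0],[0,-18.5,15.5,0],[0,-23,17.5,0],[0,-27.5,19.5,0],[0,-32,21.5,0]]' && python3 - <<'E'
from h import *
rel([.467,-.3325,.42],74.7)
E
```

```text
t: 1.7
ee_pos: [0.3862, 0.4304, 0.4215]
ee_rot: [1.313, 1.57, 0.935]
contact_force: [0.4, 0.1, -0.1]
width: 0.999
t: 2.5
ee_pos: [0.4673, 0.0516, 0.4216]
ee_rot: [1.146, 1.569, 0.768]
contact_force: [0.9, -0.1, 0.3]
width: 1.004
t 2.5 tcp [0.4673 0.0516 0.4216] tool-y heading 68.3 F [ 0.9 -0.1  0.3] w 1.004 q [-0.48  0.09  0.28  1.91 -0.03  1.15  1.  ]
shift cm [  0.1  -35.69  14.17] turn deg -6.4
```

```bash
python3 -m inch '[[0,-4.6,1.9,0],[0,-9.2,3.7,-2],[0,-13.8,5.5,-4],[0,-18.4,7.3,-6.4],[0,-23,9.1,-6.4],[0,-27.6,11,-6.4],[0,-32,12.7,-6.4],[0,-35.7,14.2,-6.4]]' && python3 -m inch '[[0,0,0,0],[0,0,0,0]]' && python3 - <<'E'
from h import *
import cv2
for c in("scene","top"):
    im=manip.camera(c);cv2.imwrite(f"pics/{c}1.png",im[:,:,::-1])
    x,y={"scene":(150,130),"top":(380,160)}[c]
    cv2.imwrite(f"pics/{c}1c.png",cv2.resize(im[y:y+130,x:x+130,::-1],None,fx=4.5,fy=4.5,interpolation=cv2.INTER_CUBIC))
rel([.467,-.3325,.274],74.7)
E
```

```text
t: 3.3
ee_pos: [0.4666, -0.3353, 0.4213]
ee_rot: [0.631, 1.569, 0.363]
contact_force: [1.0, 1.0, -0.0]
width: 1.002
t: 3.5
ee_pos: [0.4661, -0.3362, 0.4211]
ee_rot: [0.744, 1.569, 0.474]
contact_force: [-0.8, 0.9, -0.1]
width: 0.997
t 3.6 tcp [ 0.4668 -0.3341  0.4212] tool-y heading 74.71 F [-0.2  0.1 -0.1] w 0.999 q [ 0.1   0.27  0.56  1.72 -0.16  1.19  2.01]
shift cm [14.72  0.13 -0.05] turn deg 0.01
```

View pics/scene1c.png

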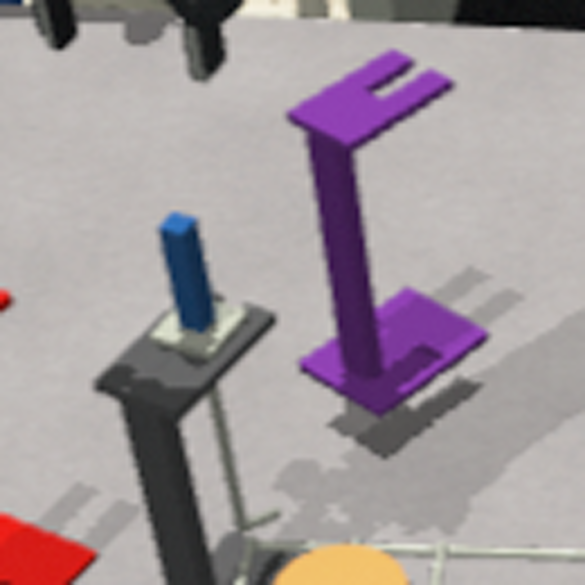

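The open fingers straddle the blue handle line: in the crop they are at (55,30) and (205,60), with the handle top at (180,220). I'll go down and close.

```bash
python3 -m inch '[[4.5,0.1,0,0],[8.5,0.1,0,0],[11.5,0.1,0,0],[14.7,0.1,0,0],[14.7,0.1,0,0],[14.7,0.1,0,0]]' && python3 -m inch '[[0,0,0,0],[0,0,0,0],[0,0,0,0],[0,0,0,0],[0,0,0,0],[0,0,0,0]]' 0.5 100 && python3 - <<'E'
from h import *
import cv2
for c in("scene","top"):
    im=manip.camera(c)
    x,y={"scene":(140,110),"top":(380,160)}[c]
    cv2.imwrite(f"pics/{c}2c.png",cv2.resize(im[y:y+130,x:x+130,::-1],None,fx=4.5,fy=4.5,interpolation=cv2.INTER_CUBIC))
rel([.467,-.3325,.274],74.7)
E
```

```text
t: 4.2
ee_pos: [0.4679, -0.332, 0.2749]
ee_rot: [1.104, 1.568, 0.838]
contact_force: [0.4, -0.3, 0.5]
width: 1.002
t: 4.8
ee_pos: [0.4681, -0.3323, 0.2755]
ee_rot: [0.782, 1.568, 0.517]
contact_force: [-0.4, 0.5, 6.0]
width: 0.199
t 4.9 tcp [ 0.4681 -0.3323  0.2755] tool-y heading 74.79 F [-0.6 -0.   6. ] w 0.199 q [ 0.16  0.4   0.51  1.93 -0.25  0.88  2.1 ]
shift cm [ 0.15 -0.05 -0.11] turn deg 0.09
```

View pics/scene2c.png

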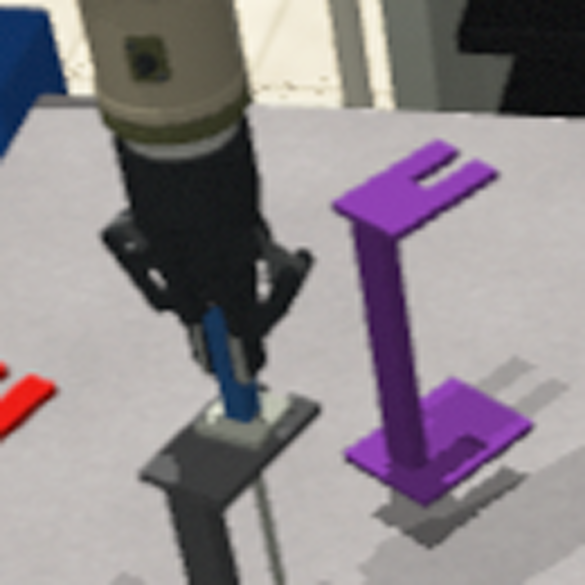

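View pics/top2c.png

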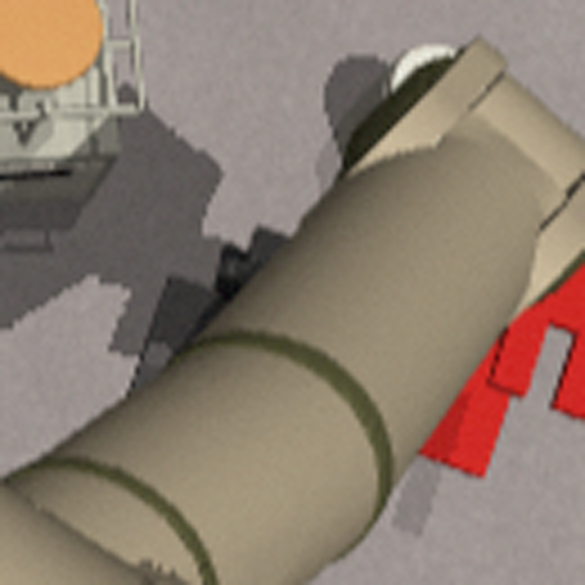

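The handle is gripped (opening about 17 mm, fingers around the blue handle at crop (225,350)). Next I'll lift slightly and slide out of the slot along heading 158.5°.

```bash
python3 -m inch '[[-0.7,0,0,0],[-1.2,0,0,0],[-1.2,0.2,-2,0],[-1.2,0.5,-4.5,0],[-1.2,0.8,-7,0],[-1.2,1,-9.5,0],[-4,1,-10,0],[-8,1,-10,0]]' && python3 - <<'E'
from h import *
import cv2
im=manip.camera("scene")
x,y=140,90
cv2.imwrite("pics/s3.png",cv2.resize(im[y:y+180,x:x+180,::-1],None,fx=3.3,fy=3.3,interpolation=cv2.INTER_CUBIC))
rel([.467,-.3325,.274],74.7)
E
```

```text
t: 5.7
ee_pos: [0.3718, -0.2956, 0.355]
ee_rot: [2.129, 1.567, 1.862]
contact_force: [1.9, -1.1, -2.0]
width: 0.201
t 5.75 tcp [ 0.3744 -0.2983  0.3618] tool-y heading 74.67 F [ 2.7 -3.4  4.9] w 0.198 q [ 0.07  0.16  0.57  2.   -0.11  1.    2.  ]
shift cm [ 8.86 -0.86  9.76] turn deg -0.03
```

View pics/s3.png

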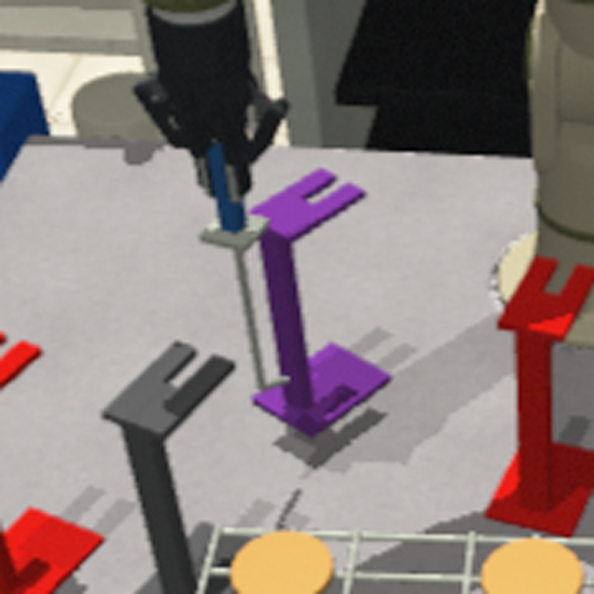

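```bash
cat >> h.py <<'E'
UN=np.array([.6106,-.0134,np.radians(2.9)]);GRAB=.0405
def shaft(xu,yu,tipz,theta):
    """theta: toe direction in units frame deg (0=+x,90=+y,180=-x). prints shift & turn"""
    w=world(UN,(xu,yu,0));z=tipz+.1975+GRAB
    head=theta+np.degrees(UN[2])-180+90+CORR
    rel([w[0],w[1],z],head)
CORR=74.7-(90-15.3)
def now():
    p,R,s=tool();yh=np.degrees(np.arctan2(R[1,1],R[0,1]));d=p[:2]-UN[:2];c,s_=np.cos(UN[2]),np.sin(UN[2])
    print("shaft units mm",(1000*np.array([c*d[0]+s_*d[1],-s_*d[0]+c*d[1]])).round(1),"tipz",round((p[2]-GRAB-.1975)*1000,1),"theta",round((yh+90-np.degrees(UN[2])-CORR)%360,1),"F",s["contact_force"].round(1),"t",s["t"])
E
python3 -m inch '[[-5,0,0,0],[-10,0,0,0],[-15,0,0,0],[-15,0,0,0]]'; python3 - <<'E'
from h import *
now();shaft(-.15,.06,.26,90);shaft(.073,.076,.26,90)
E
```

```text
t: 6.15
ee_pos: [0.374, -0.2997, 0.5175]
ee_rot: [0.007, 1.554, -0.261]
contact_force: [0.1, -0.2, -1.6]
width: 0.197
shaft units mm [-250.8 -274. ] tipz 279.5 theta 161.7 F [ 0.1 -0.2 -1.6] t 6.15
t 6.15 tcp [ 0.374  -0.2997  0.5175] tool-y heading 74.64 F [ 0.1 -0.2 -1.6] w 0.197 q [ 0.02  0.04  0.58  1.73 -0.03  1.36  1.91]
shift cm [ 1.94 34.87 -0.93] turn deg 71.74
t 6.15 tcp [ 0.374  -0.2997  0.5175] tool-y heading 74.64 F [ 0.1 -0.2 -1.6] w 0.197 q [ 0.02  0.04  0.58  1.73 -0.03  1.36  1.91]
shift cm [ 2.29 43.38 19.74] turn deg 71.74
```

```bash
python3 -m inch '[[0,4,3,0],[0,8,5,-0],[0,12.5,6,8],[0,17,6,16],[0,21.5,5,24],[0,26,3,32],[0,30.5,2,40],[0,34.9,3,48]]'; python3 -m inch '[[0,0,0,8],[0,0,0,16],[0,0,0,23.7],[0,0,0,23.7],[0,0,0,23.7]]' ;python3 - <<'E'
from h import *
import cv2
for c in("scene","top"):
    im=manip.camera(c);cv2.imwrite(f"pics/{c}4.png",im[:,:,::-1])
now();shaft(.073,.076,.26,90)
E
```

```text
t: 6.95
ee_pos: [0.4878, 0.0104, 0.5182]
ee_rot: [0.814, 1.554, -0.23]
contact_force: [0.9, -0.3, -1.2]
width: 0.196
t: 7.45
ee_pos: [0.4876, 0.0104, 0.5179]
ee_rot: [1.216, 1.554, -0.238]
contact_force: [0.9, -0.5, -1.7]
width: 0.195
shaft units mm [-121.6   29.9] tipz 280.0 theta 93.8 F [ 0.   0.1 -1.1] t 7.55
t 7.55 tcp [0.4877 0.0103 0.518 ] tool-y heading 6.67 F [ 0.   0.1 -1.1] w 0.199 q [-0.45  0.06  0.34  1.71 -0.01  1.36  0.  ]
shift cm [ 2.29 19.69 -3.33] turn deg 3.77
```

View pics/scene4.png

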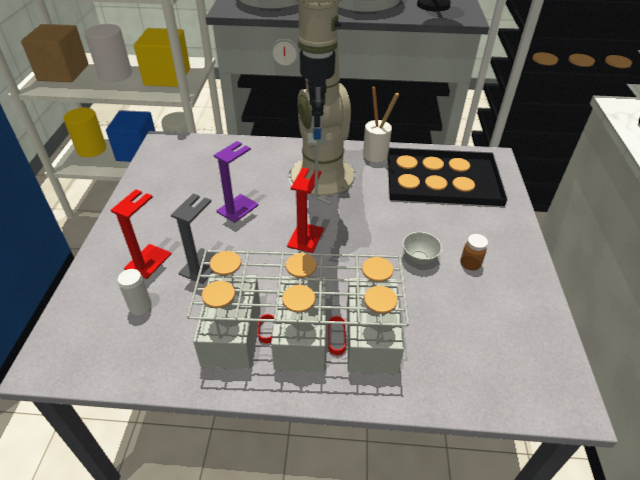

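View pics/top4.png

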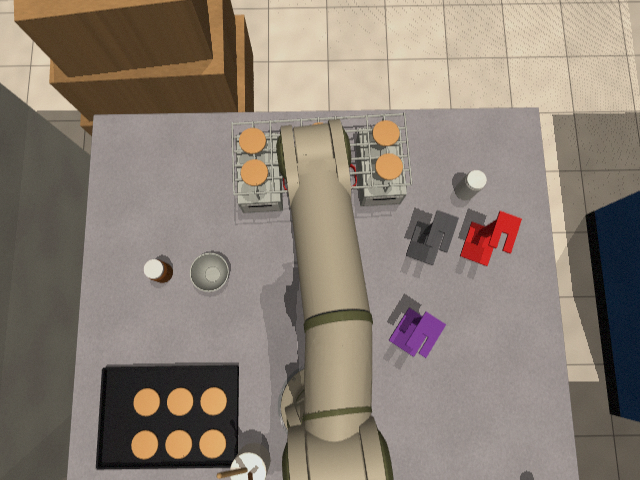

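```bash
cat >> h.py <<'E'
RG=Ro.from_euler("xyz",[0.782,1.568,0.517]).as_matrix()
rh=np.radians(-15.3)
VX=RG.T@np.array([np.cos(rh),np.sin(rh),0]);VZ=RG.T@np.array([0,0,1.])
O_T=RG.T@(np.array([.4675,-.3324,.235])-np.array([.4681,-.3323,.2755]))
def rodpts():
    p,R,s=tool();o=p+R@O_T;x=R@VX;z=R@VZ
    return dict(org=o,bend=o-.175*z,tip=o-.039*x-.1975*z,collar=o,top=o+.085*z),x,z
def tou(w):
    d=np.asarray(w)-np.array([UN[0],UN[1],0]);c,s=np.cos(UN[2]),np.sin(UN[2]);return 1000*np.array([c*d[0]+s*d[1],-s*d[0]+c*d[1],d[2]])
def st():
    P,x,z=rodpts();s=manip.observe()
    for k in("org","bend","tip"):print(k,tou(P[k]).round(1),end=" ")
    xu=x;print("theta",round((np.degrees(np.arctan2(-x[1],-x[0]))-np.degrees(UN[2]))%360,1),"tilt(units deg)",np.degrees(tou(z+np.array([UN[0],UN[1],0]))[:2]/1000).round(2),"t",s["t"],"F",s["contact_force"].round(1),"w",round(s["width"],3))
def goto(xb,yb,tipz,theta):
    """move so that bend (lower shaft) at xb,yb mm units, tip height mm; accounts for present tilt"""
    P,x,z=rodpts();p,R,s=tool()
    th=(np.degrees(np.arctan2(-x[1],-x[0]))-np.degrees(UN[2]))
    turn=((th-theta+180)%360)-180
    Rn=R@Ro.from_euler("x",turn,degrees=True).as_matrix()
    bn=p+Rn@(R.T@(P["bend"]-p));tn=p+Rn@(R.T@(P["tip"]-p))
    w=world(UN,(xb/1e3,yb/1e3,0));d=np.array([w[0]-bn[0],w[1]-bn[1],tipz/1e3-tn[2]])
    print("goto",xb,yb,tipz,theta,"-> shift",(R.T@d*100).round(2),"turn",round(turn,2))
E
python3 - <<'E'
from h import *
import cv2
st();goto(-60,76,260,90);goto(73,76,260,90)
P,x,z=rodpts();im=cv2.imread("pics/scene4.png")
c=im[90:230,270:400];k=5;c=cv2.resize(c,None,fx=k,fy=k,interpolation=cv2.INTER_CUBIC)
for n in P:
    q=proj("scene",P[n]);print(n,q.round(1));cv2.circle(c,(int((q[0]-270+.5)*k),int((q[1]-90+.5)*k)),4,(0,255,0),1)
cv2.imwrite("pics/s4c.png",c)
E
```

```text
org [-121.3   30.3  477.5] bend [-118.9   29.8  302.5] tip [-121.    68.7  279.9] theta 93.7 tilt(units deg) [-0.8   0.16] t 7.55 F [ 0.   0.1 -1.1] w 0.199
goto -60 76 260 90 -> shift [ 2.06  6.14 -4.23] turn 3.65
goto 73 76 260 90 -> shift [ 2.28 19.41 -3.36] turn 3.65
org [315.5 138.3]
bend [314.7 195.4]
tip [329.3 201.8]
collar [315.5 138.3]
top [315.9 106.2]
```

View pics/s4c.png

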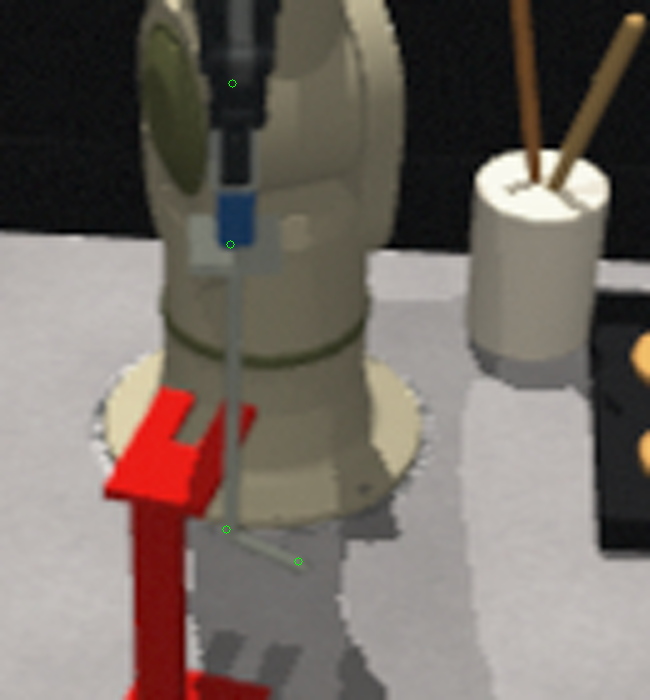

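```bash
python3 - <<'E'
from h import *
for u,v in((360,150),(352,60),(611,150),(590,60)): print("long wire",tou(back("top",px("d1",u,v)[1],.21)).round(1))
for u,v in((400,210),(450,97)): print("cross",tou(back("top",px("d1",u,v)[1],.21)).round(1))
for u,v in((80,100),(390,100)): print("long sc",tou(back("scene",px("d7",u,v)[1],.21)).round(1))
for u,v in((200,140),(200,30)): print("cross sc",tou(back("scene",px("d7",u,v)[1],.21)).round(1))
goto(67,76,265,90);goto(67,76,170,90)
E
```

```text
long wire [ 28.  137.8 210. ]
long wire [ 61.4 138.9 210. ]
long wire [ 22.   49.2 210. ]
long wire [ 55.7  54.5 210. ]
cross [  5.  124.8 210. ]
cross [ 45.4 104.9 210. ]
long sc [204.7  50.3 210. ]
long sc [201.7 139.2 210. ]
cross sc [217.5  84.7 210. ]
cross sc [178.6  84.7 210. ]
goto 67 76 265 90 -> shift [ 1.77 18.82 -3.39] turn 3.65
goto 67 76 170 90 -> shift [11.27 18.67 -3.45] turn 3.65
```

```bash
python3 - <<'E'
import cv2,numpy as np
s=cv2.imread("pics/scene0.png");t=cv2.imread("pics/top4.png")
a=[cv2.resize(i[y:y+24,x:x+24],None,fx=16,fy=16,interpolation=cv2.INTER_NEAREST) for i,x,y in((s,375,300),(s,308,312),(t,265,180),(s,395,300))]
im=np.vstack([np.hstack(a[:2]),np.hstack(a[2:])]);im=cv2.resize(im,(600,600),interpolation=cv2.INTER_NEAREST);cv2.imwrite("pics/z.png",np.clip(im*1.2,0,255))
E
```

```text
[ WARN:0@0.062] global loadsave.cpp:1063 imwrite_ Unsupported depth image for selected encoder is fallbacked to CV_8U.
```

View pics/z.png

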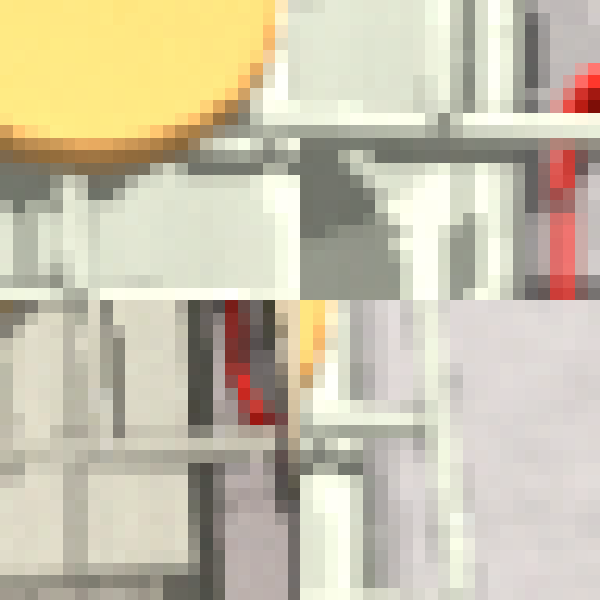

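The wires across y run unbroken over the junctions, so the lengthwise wires at y≈51 and 139 aren't above them. I'll move over the insertion window (x≈67, toe along +y).

```bash
python3 -m inch '[[0,4,-1,3.7],[0,8.5,-2,3.7],[0,13,-3,3.7],[0.9,17,-3.4,3.7],[1.8,18.8,-3.4,3.7],[1.8,18.8,-3.4,3.7],[1.8,18.8,-3.4,3.7]]' ;python3 - <<'E'
from h import *
import cv2
st()
im=manip.camera("scene")[:,:,::-1];P,x,z=rodpts();x0,y0,k=290,180,5
c=cv2.resize(im[y0:y0+120,x0:x0+130],None,fx=k,fy=k,interpolation=cv2.INTER_CUBIC)
for n in P:
    q=proj("scene",P[n]);cv2.circle(c,(int((q[0]-x0+.5)*k),int((q[1]-y0+.5)*k)),4,(0,255,0),1)
cv2.imwrite("pics/s5.png",c);goto(67,77,170,90)
E
```

```text
t: 8.25
ee_pos: [0.6707, 0.0656, 0.502]
ee_rot: [1.223, 1.555, -0.296]
contact_force: [-0.2, 0.0, -0.9]
width: 0.196
org [ 64.2  76.2 461.5] bend [ 66.4  75.7 286.5] tip [ 66.7 114.6 263.9] theta 90.0 tilt(units deg) [-0.72  0.19] t 8.25 F [-0.2  0.  -0.9] w 0.196
goto 67 77 170 90 -> shift [ 9.48 -0.08 -0.19] turn -0.02
```

View pics/s5.png

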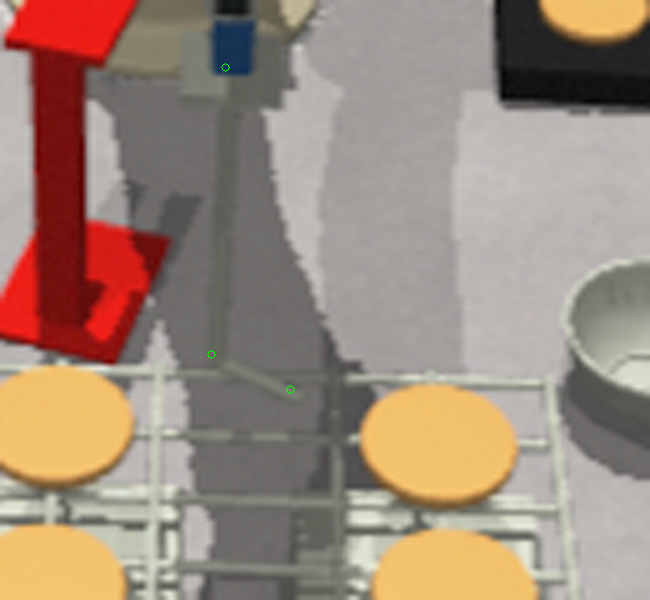

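```bash
python3 -m inch '[[3,-0.1,0,0],[6,-0.1,0,0],[9,-0.1,0,0],[11,-0.1,0,0],[11,-0.1,0,0]]' ;python3 - <<'E'
from h import *
import cv2
st()
im=manip.camera("scene")[:,:,::-1];P,x,z=rodpts();x0,y0,k=290,200,5
c=cv2.resize(im[y0:y0+140,x0:x0+130],None,fx=k,fy=k,interpolation=cv2.INTER_CUBIC)
for n in P:
    q=proj("scene",P[n]);cv2.circle(c,(int((q[0]-x0+.5)*k),int((q[1]-y0+.5)*k)),4,(0,255,0),1)
cv2.imwrite("pics/s6.png",c[:600]);goto(72,76,150,50);goto(72,76,60,50)
E
```

```text
t: 8.8
ee_pos: [0.6692, 0.0647, 0.3915]
ee_rot: [1.205, 1.557, -0.313]
contact_force: [-0.9, 0.7, -1.4]
width: 0.196
org [ 62.7  75.4 351. ] bend [ 64.5  74.9 176. ] tip [ 64.7 113.9 153.4] theta 90.0 tilt(units deg) [-0.6   0.16] t 8.8 F [-0.9  0.7 -1.4] w 0.196
goto 72 76 150 50 -> shift [ 0.59  0.51 -0.09] turn 39.99
goto 72 76 60 50 -> shift [ 9.59  0.38 -0.13] turn 39.99
```

View pics/s6.png

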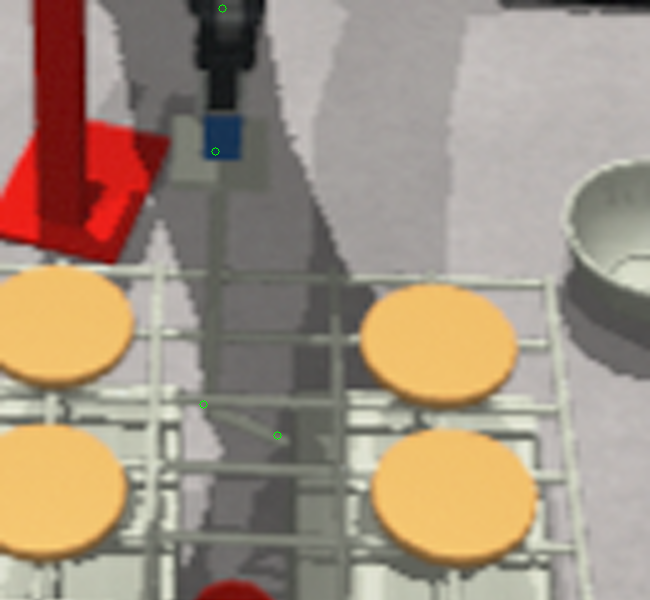

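The toe has passed through the rack; the tip shows at crop (282,440), between the wires. I'll rotate to θ≈50° above the units and lower to just above the ring.

```bash
python3 -m inch '[[0.6,0.1,0,8],[0.6,0.2,0,16],[0.6,0.4,0,24],[0.6,0.5,0,32],[0.6,0.5,-0.1,40],[4,0.5,-0.1,40],[8,0.4,-0.1,40],[10.8,0.4,-0.1,40]]' ;python3 -m inch '[[0,0,0,0],[0,0,0,0]]'; python3 - <<'E'
from h import *
import cv2
st()
im=manip.camera("scene")[:,:,::-1];P,x,z=rodpts();x0,y0,k=280,240,5
c=cv2.resize(im[y0:y0+120,x0:x0+130],None,fx=k,fy=k,interpolation=cv2.INTER_CUBIC)
for n in P:
    q=proj("scene",P[n]);cv2.circle(c,(int((q[0]-x0+.5)*k),int((q[1]-y0+.5)*k)),4,(0,255,0),1)
cv2.imwrite("pics/s7.png",c[:600]);goto(72,76,18.5,50);goto(73,76,18.5,90);goto(65,85,18.5,135);goto(60,95,18.5,180)
E
```

```text
t: 9.65
ee_pos: [0.6758, 0.0659, 0.2861]
ee_rot: [2.062, 1.553, -0.153]
contact_force: [1.4, 0.3, -1.9]
width: 0.2
t: 9.85
ee_pos: [0.6767, 0.0658, 0.2885]
ee_rot: [2.109, 1.551, -0.106]
contact_force: [0.0, 0.4, -1.0]
width: 0.196
org [ 71.   76.3 248. ] bend [74.4 76.3 73. ] tip [ 99.9 106.2  51. ] theta 50.1 tilt(units deg) [-1.11  0.02] t 9.85 F [ 0.   0.4 -1. ] w 0.196
goto 72 76 18.5 50 -> shift [ 3.31 -0.29  0.24] turn 0.06
goto 73 76 18.5 90 -> shift [ 3.26 -0.16  0.11] turn -39.94
goto 65 85 18.5 135 -> shift [ 3.18 -1.36 -0.16] turn -84.94
goto 60 95 18.5 180 -> shift [ 3.15 -2.46 -0.66] turn -129.94
```

View pics/s7.png

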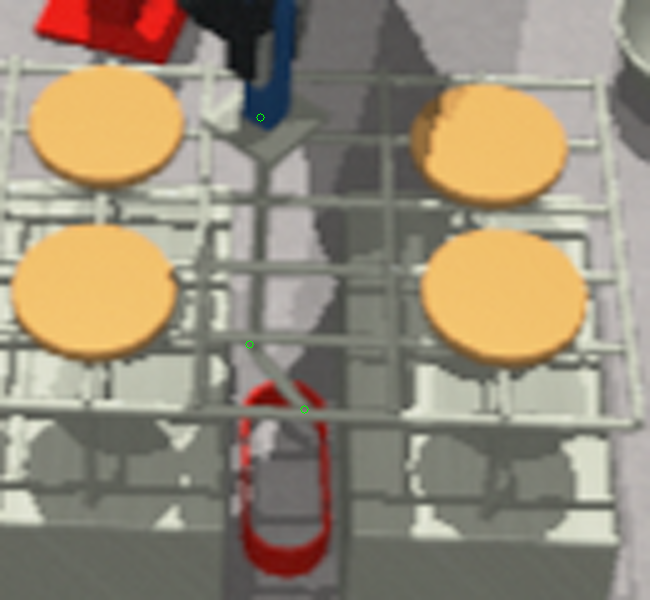

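The tip shows at crop (307,415), over the inside of the ring (u 250–320). I'll shift y by −2 mm for margin and lower into the ring.

```bash
python3 - <<'E'
from h import *
goto(73,74,18.5,50)
E
python3 -m inch '[[0,0,0.4,0],[1.5,0,0.4,0],[2.5,-0.1,0.4,0],[3.0,-0.1,0.4,0],[3.2,-0.1,0.4,0],[3.2,-0.1,0.4,0]]'; python3 - <<'E'
from h import *
import cv2
st()
im=manip.camera("scene")[:,:,::-1];P,x,z=rodpts();x0,y0,k=280,250,5
c=cv2.resize(im[y0:y0+120,x0:x0+130],None,fx=k,fy=k,interpolation=cv2.INTER_CUBIC)
for n in P:
    q=proj("scene",P[n]);cv2.circle(c,(int((q[0]-x0+.5)*k),int((q[1]-y0+.5)*k)),4,(0,255,0),1)
cv2.imwrite("pics/s8.png",c[:600])
E
```

```text
goto 73 74 18.5 50 -> shift [ 3.31 -0.08  0.33] turn 0.06
t: 10.5
ee_pos: [0.6745, 0.0631, 0.2565]
ee_rot: [2.106, 1.55, -0.109]
contact_force: [0.2, 0.4, -1.0]
width: 0.195
org [ 68.6  73.7 216. ] bend [72.1 73.6 41. ] tip [ 97.6 103.5  19. ] theta 50.1 tilt(units deg) [-1.14  0.03] t 10.5 F [ 0.2  0.4 -1. ] w 0.195
```

View pics/s8.png

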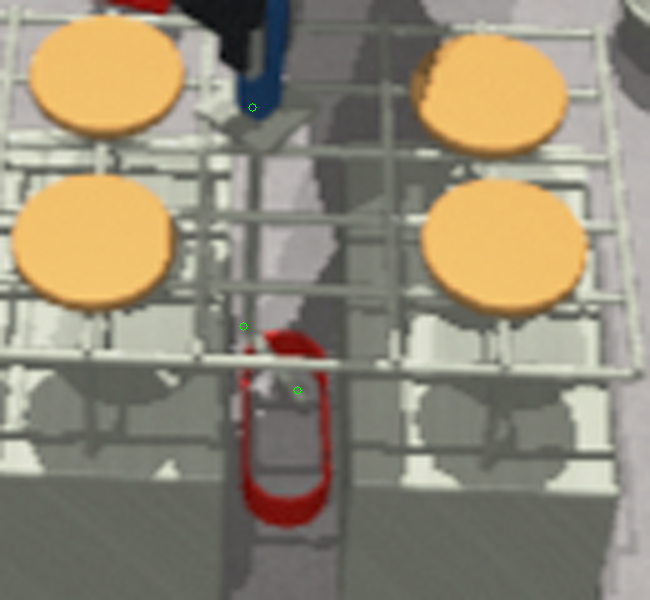

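```bash
python3 - <<'E'
from h import *
for a in((73,73,18,66),(74,72,18,82),(74,73,18,98),(74,76,18,110),(73,79,18,116)):goto(*a)
E
```

```text
goto 73 73 18 66 -> shift [ 0.12  0.1  -0.02] turn -15.94
goto 74 72 18 82 -> shift [ 0.1   0.26 -0.03] turn -31.94
goto 74 73 18 98 -> shift [ 0.08  0.21 -0.14] turn -47.94
goto 74 76 18 110 -> shift [ 0.06  0.01 -0.4 ] turn -59.94
goto 73 79 18 116 -> shift [ 0.05 -0.26 -0.57] turn -65.94
```

```bash
python3 -m inch '[[0.1,0.05,0,-8],[0.1,0.1,0,-16],[0.1,0.2,0,-24],[0.1,0.25,0,-32],[0.1,0.25,-0.1,-40],[0.1,0.2,-0.15,-48],[0.1,0.1,-0.3,-56],[0.1,-0.1,-0.4,-62]]'; python3 - <<'E'
from h import *
import cv2
st()
im=manip.camera("scene")[:,:,::-1];P,x,z=rodpts();x0,y0,k=280,250,5
c=cv2.resize(im[y0:y0+120,x0:x0+130],None,fx=k,fy=k,interpolation=cv2.INTER_CUBIC)
cv2.imwrite("pics/s9.png",c[:600])
for a in((73,80,18,126),(73,84,18,142),(73,88,18,158),(73,93,18,174),(68,95,18,180)):goto(*a)
E
```

```text
t: 11.35
ee_pos: [0.677, 0.0664, 0.2564]
ee_rot: [1.024, 1.548, -0.104]
contact_force: [0.6, -0.5, -1.4]
width: 0.195
org [ 70.7  76.7 215.9] bend [74.1 76.3 41. ] tip [ 59.7 112.3  18.1] theta 112.3 tilt(units deg) [-1.13  0.14] t 11.35 F [ 0.6 -0.5 -1.4] w 0.195
goto 73 80 18 126 -> shift [-0.01  0.08 -0.38] turn -13.36
goto 73 84 18 142 -> shift [-0.03  0.25 -0.77] turn -29.36
goto 73 88 18 158 -> shift [-0.04  0.42 -1.17] turn -45.36
goto 73 93 18 174 -> shift [-0.04  0.61 -1.67] turn -61.36
goto 68 95 18 180 -> shift [-0.05  0.23 -2.06] turn -67.36
```

View pics/s9.png

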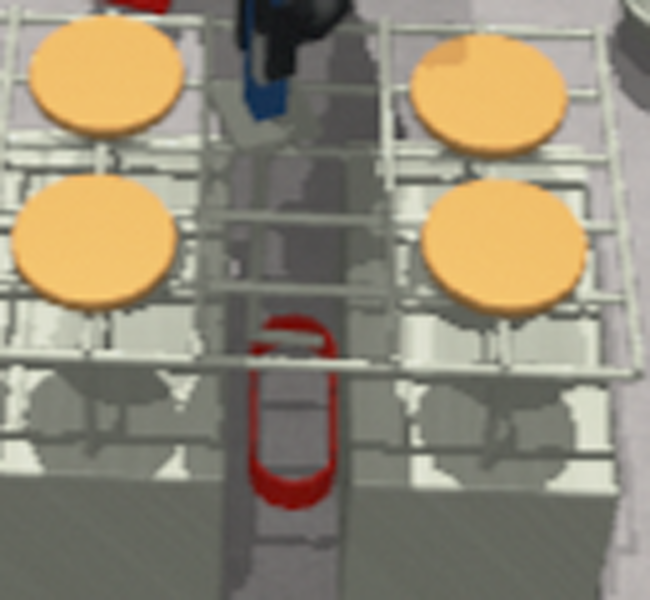

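The ring is hooked and is already moving towards the robot: its near end went from v≈340 to 318 and its far end from 520 to 503. I'll continue the sweep.

```bash
python3 -m inch '[[0,0.05,-0.2,-8],[0,0.1,-0.4,-16],[0,0.2,-0.65,-24],[0,0.3,-0.85,-32],[0,0.35,-1.05,-40],[0,0.45,-1.3,-48],[0,0.55,-1.55,-56],[0,0.6,-1.75,-64]]'; python3 - <<'E'
from h import *
import cv2
st()
im=manip.camera("scene")[:,:,::-1];P,x,z=rodpts();x0,y0,k=280,230,5
c=cv2.resize(im[y0:y0+120,x0:x0+130],None,fx=k,fy=k,interpolation=cv2.INTER_CUBIC)
cv2.imwrite("pics/s10.png",c[:600])
for a in((65,95,18,178),(57,95,18,178),(58,95,18,178)):goto(*a)
E
```

```text
t: 12.2
ee_pos: [0.6749, 0.0851, 0.2566]
ee_rot: [-0.101, 1.548, -0.104]
contact_force: [0.0, 0.5, -1.4]
width: 0.196
org [ 69.4  94.7 216.1] bend [73.  93.7 41.2] tip [34.6 95.8 17.8] theta 176.8 tilt(units deg) [-1.18  0.31] t 12.2 F [ 0.   0.5 -1.4] w 0.196
goto 65 95 18 178 -> shift [-0.03  0.08 -0.8 ] turn -0.71
goto 57 95 18 178 -> shift [-0.05  0.04 -1.6 ] turn -0.71
goto 58 95 18 178 -> shift [-0.05  0.05 -1.5 ] turn -0.71
```

View pics/s10.png

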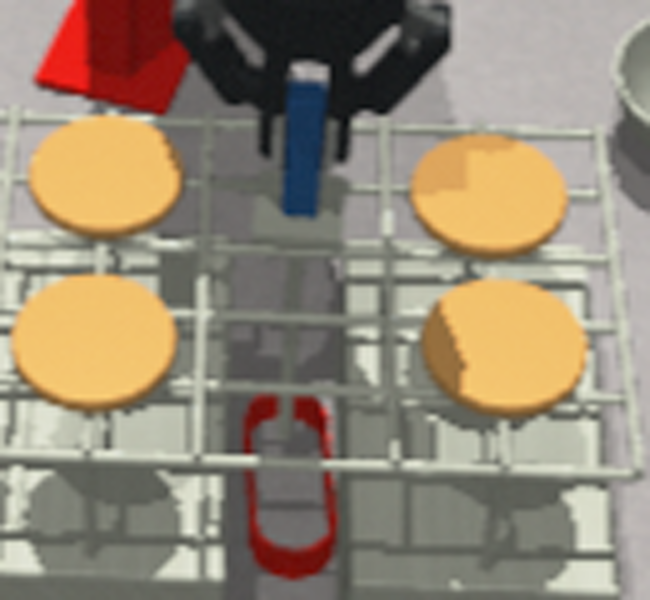

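```bash
python3 -m inch '[[0,0,-0.4,0],[0,0,-0.8,0],[0,0.05,-1.2,0],[0,0.05,-1.5,0],[0,0.05,-1.6,0],[0,0.05,-1.6,0]]'; python3 - <<'E'
from h import *
import cv2
st()
im=manip.camera("scene")[:,:,::-1];P,x,z=rodpts();x0,y0,k=280,230,5
c=cv2.resize(im[y0:y0+120,x0:x0+130],None,fx=k,fy=k,interpolation=cv2.INTER_CUBIC)
cv2.imwrite("pics/s11.png",c[:600])
goto(60,95,18,178)
E
```

```text
t: 12.85
ee_pos: [0.6586, 0.0857, 0.2564]
ee_rot: [-0.111, 1.548, -0.106]
contact_force: [1.0, 0.3, -1.9]
width: 0.194
org [ 53.2  96.1 215.9] bend [56.8 95.1 40.9] tip [18.4 96.9 17.6] theta 177.3 tilt(units deg) [-1.18  0.31] t 12.85 F [ 1.   0.3 -1.9] w 0.194
goto 60 95 18 178 -> shift [-0.04 -0.    0.31] turn -0.72
```

View pics/s11.png

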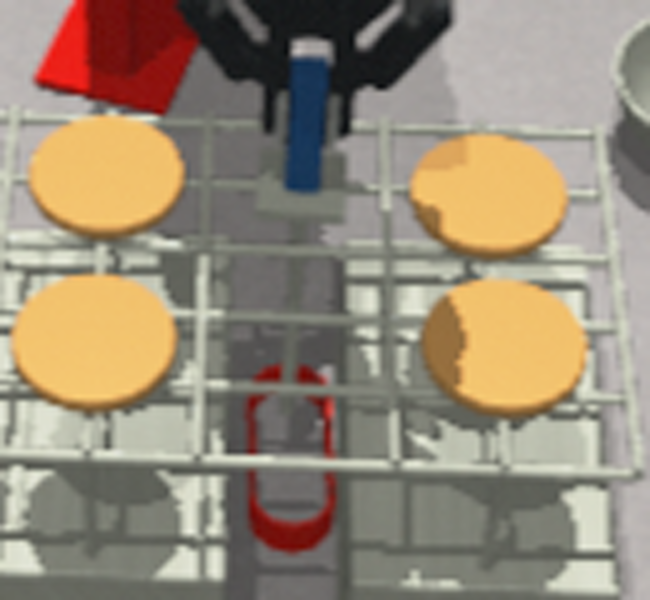

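The ring follows: its near end is at about x=11 mm and its far end at about 121. Next I'll lift clear, turn the toe sideways below the rack, and withdraw it.

```bash
python3 -m inch '[[0,0,0.3,0],[0,0,0.6,0],[-3,0,0.8,0],[-7,0,0.9,0],[-11,0,1,0],[-13.2,0,1,4],[-13.2,0,1,12],[-13.2,0,1,20]]'; python3 - <<'E'
from h import *
st()
for a in((67,88,150,130),(67,76,150,90),(67,76,260,90)):goto(*a)
E
```

```text
t: 13.7
ee_pos: [0.6662, 0.0859, 0.3896]
ee_rot: [0.268, 1.546, -0.082]
contact_force: [-0.4, -0.9, -1.7]
width: 0.196
org [ 60.8  96.2 349.1] bend [ 64.6  95.5 174.1] tip [ 29.2 110.7 150.8] theta 156.9 tilt(units deg) [-1.24  0.24] t 13.7 F [-0.4 -0.9 -1.7] w 0.196
goto 67 88 150 130 -> shift [ 0.11 -0.65  0.53] turn 26.92
goto 67 76 150 90 -> shift [ 0.17 -1.83  0.98] turn 66.92
goto 67 76 260 90 -> shift [-10.83  -1.76   1.24] turn 66.92
```

```bash
python3 -m inch '[[0,-0.2,0.2,8.5],[0,-0.5,0.4,17],[0.1,-0.7,0.5,25.5],[0.1,-1,0.7,34],[0.1,-1.2,0.8,42.5],[0.1,-1.5,0.9,51],[0.1,-1.7,1,59.5],[0.1,-1.8,1,67]]'; python3 - <<'E'
from h import *
import cv2
im=manip.camera("scene")[:,:,::-1];x0,y0,k=280,200,5
c=cv2.resize(im[y0:y0+120,x0:x0+130],None,fx=k,fy=k,interpolation=cv2.INTER_CUBIC)
cv2.imwrite("pics/s12.png",c[:600])
st()
for a in((67,76,150,90),(67,76,260,90)):goto(*a)
E
```

```text
t: 14.5
ee_pos: [0.6696, 0.0653, 0.3885]
ee_rot: [1.433, 1.547, -0.092]
contact_force: [-0.3, 0.3, -1.2]
width: 0.202
org [ 63.5  76.2 348. ] bend [ 67.3  76.  173.1] tip [ 68.4 114.9 150.5] theta 89.2 tilt(units deg) [-1.25  0.08] t 14.55 F [ 0.3 -0.5 -2.1] w 0.192
goto 67 76 150 90 -> shift [ 0.05 -0.03 -0.  ] turn -0.83
goto 67 76 260 90 -> shift [-10.95   0.23   0.03] turn -0.83
```

View pics/s12.png

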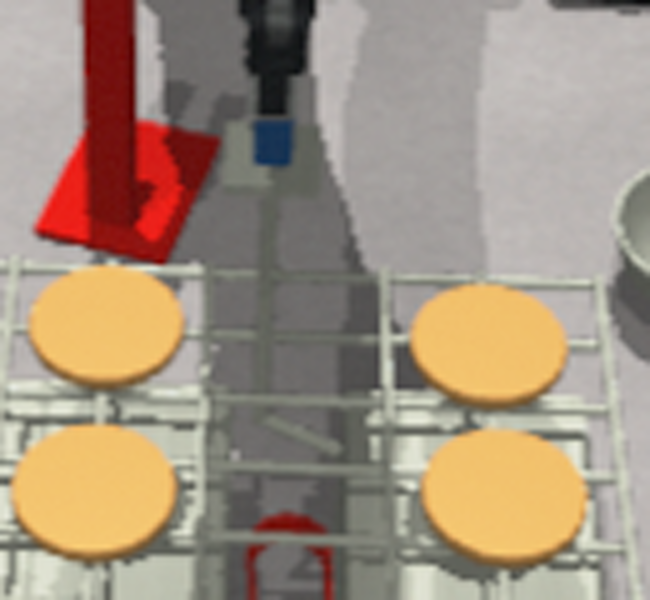

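```bash
python3 -m inch '[[-4,0.1,0,0],[-8,0.2,0,0],[-11.5,0.2,0,0],[-11.5,-4,-0.5,8],[-11.5,-8,-1,16],[-11.5,-12,-1.5,24],[-11.5,-15.5,-1.9,32],[-11.5,-15.5,-1.9,40]]';python3 -m inch '[[0,0,0,8],[0,0,0,16],[0,0,0,24],[0,0,0,32],[0,0,0,40],[0,0,0,49],[0,0,0,49]]'; python3 - <<'E'
from h import *
st()
for a in((-75,93,45,0),(-12,93,45,0),(-12,93,18,0)):goto(*a)
E
```

```text
t: 15.35
ee_pos: [0.5076, 0.0788, 0.5007]
ee_rot: [2.202, 1.547, -0.03]
contact_force: [0.3, 0.1, -0.9]
width: 0.197
t: 16.05
ee_pos: [0.5076, 0.0789, 0.5008]
ee_rot: [3.05, 1.547, -0.038]
contact_force: [-0.2, 0.6, -1.4]
width: 0.197
org [-96.6  97.6 460.3] bend [-92.1  97.6 285.3] tip [-52.5  97.7 263.9] theta 0.1 tilt(units deg) [-1.48  0.01] t 16.05 F [-0.2  0.6 -1.4] w 0.197
goto -75 93 45 0 -> shift [21.92  0.42 -1.18] turn 0.09
goto -12 93 45 0 -> shift [22.07  0.44 -7.48] turn 0.09
goto -12 93 18 0 -> shift [24.77  0.44 -7.42] turn 0.09
```

```bash
python3 -m inch '[[4.5,0.1,-0.5,0],[9,0.2,-1,0],[13.5,0.3,-1.2,0],[18,0.4,-1.2,0],[21.5,0.4,-1.2,0],[21.9,0.4,-3,0],[22,0.4,-5.5,0],[22,0.4,-7.6,0]]';python3 -m inch '[[0,0,0,0],[0,0,0,0]]'; python3 - <<'E'
from h import *
import cv2
im=manip.camera("scene")[:,:,::-1];x0,y0,k=280,220,5
P,x,z=rodpts()
c=cv2.resize(im[y0:y0+120,x0:x0+130],None,fx=k,fy=k,interpolation=cv2.INTER_CUBIC)
for n in P:
    q=proj("scene",P[n]);cv2.circle(c,(int((q[0]-x0+.5)*k),int((q[1]-y0+.5)*k)),4,(0,255,0),1)
cv2.imwrite("pics/s13.png",c[:600])
st()
for a in((-12,95,17.5,0),(-10,95,17.5,0)):goto(*a)
E
```

```text
t: 16.85
ee_pos: [0.5901, 0.0791, 0.2821]
ee_rot: [3.039, 1.547, -0.042]
contact_force: [-0.2, -0.2, -1.3]
width: 0.192
t: 17.05
ee_pos: [0.5901, 0.079, 0.2817]
ee_rot: [3.019, 1.548, -0.058]
contact_force: [-1.4, 0.2, -0.5]
width: 0.198
org [-14.9  93.6 241.3] bend [-10.6  93.5  66.4] tip [28.9 94.  44.8] theta 0.7 tilt(units deg) [-1.38  0.02] t 17.1 F [ 0.  -0.4 -0.8] w 0.196
goto -12 95 17.5 0 -> shift [ 2.73 -0.16  0.19] turn 0.65
goto -10 95 17.5 0 -> shift [ 2.73 -0.16 -0.01] turn 0.65
```

View pics/s13.png

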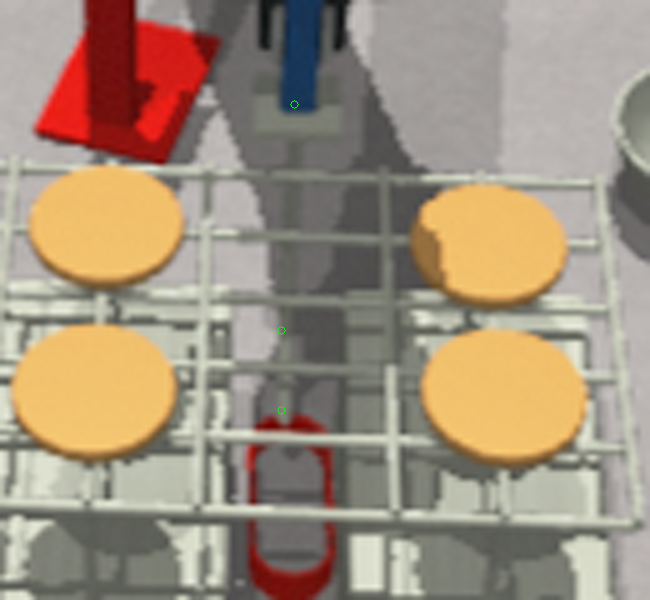

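```bash
python3 -m inch '[[0,0,-0.4,0],[0,0,-0.7,0],[0.8,0,-0.7,0],[1.6,0,-0.7,0],[2.2,0,-0.7,0],[2.6,0,-0.7,0],[2.6,0,-0.7,0]]'; python3 - <<'E'
from h import *
import cv2
im=manip.camera("scene")[:,:,::-1];x0,y0,k=280,220,5
P,x,z=rodpts()
c=cv2.resize(im[y0:y0+120,x0:x0+130],None,fx=k,fy=k,interpolation=cv2.INTER_CUBIC)
cv2.imwrite("pics/s14.png",c[:600])
st()
E
```

```text
t: 17.8
ee_pos: [0.5966, 0.0794, 0.2551]
ee_rot: [3.006, 1.55, -0.072]
contact_force: [0.3, -0.1, -1.7]
width: 0.197
org [ -7.5  93.5 215.1] bend [-3.4 93.5 40.1] tip [36.1 93.9 18.6] theta 0.7 tilt(units deg) [-1.34  0.03] t 17.85 F [ 1.  -0.8 -1.8] w 0.193
```

View pics/s14.png

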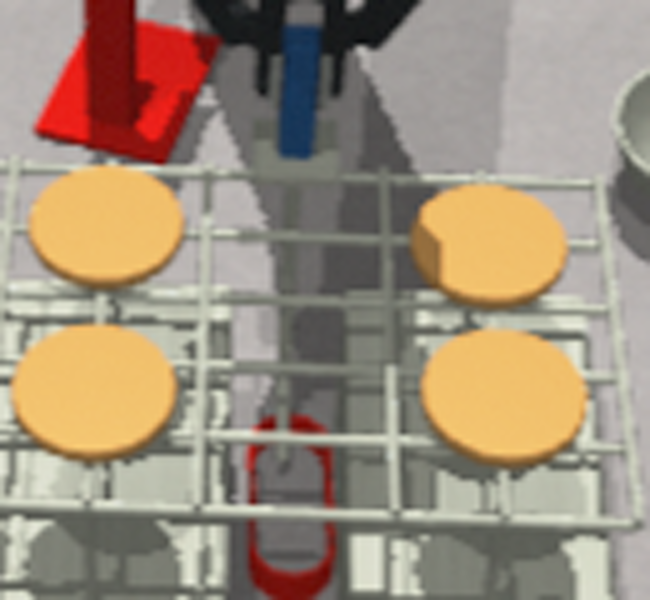

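```bash
python3 -m inch '[[0,0,0.5,0],[0,0,1,0],[0,0,1.7,0],[0,0,2.5,0],[0,0,3.4,0],[0,0,4.3,0],[0,0,5.2,0],[0,0,5.2,0]]'; python3 - <<'E'
from h import *
import cv2
im=manip.camera("scene")[:,:,::-1];x0,y0,k=280,200,5
c=cv2.resize(im[y0:y0+120,x0:x0+130],None,fx=k,fy=k,interpolation=cv2.INTER_CUBIC)
cv2.imwrite("pics/s15.png",c[:600])
st()
E
```

```text
t: 18.65
ee_pos: [0.5432, 0.0758, 0.2545]
ee_rot: [3.015, 1.551, -0.063]
contact_force: [-0.4, -0.1, 0.5]
width: 0.196
org [-60.3  92.9 214.1] bend [-56.3  92.9  39.2] tip [-16.8  93.3  17.6] theta 0.7 tilt(units deg) [-1.31  0.01] t 18.7 F [1.6 0.7 1. ] w 0.198
```

View pics/s15.png

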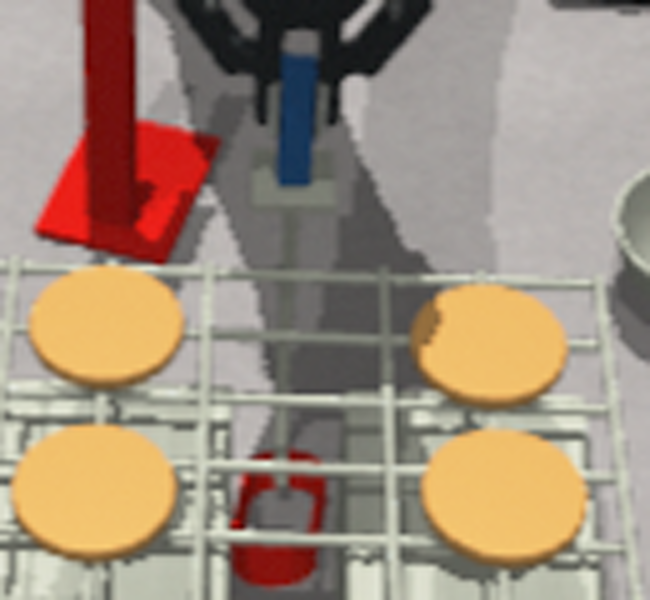

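The ring has come forward, but its far end has lifted: its far wall shows tall at v 545–585. I'll ease off so it drops flat, then change to a low, sideways toe for the rest of the pull.

```bash
python3 -m inch '[[0,0,-0.4,0],[0,0,-0.8,0],[0,0,-1.0,0],[0,0,-1.0,0],[-1,0,-1,0],[-2.5,0,-1,0],[-3.5,0,-1,0],[-3.5,0,-1,0]]'; python3 - <<'E'
from h import *
import cv2
im=manip.camera("scene")[:,:,::-1];x0,y0,k=280,200,5
c=cv2.resize(im[y0:y0+120,x0:x0+130],None,fx=k,fy=k,interpolation=cv2.INTER_CUBIC)
cv2.imwrite("pics/s16.png",c[:600])
cv2.imwrite("pics/t16.png",cv2.resize(manip.camera("top")[130:250,230:390,::-1],None,fx=4,fy=4))
st()
E
```

```text
t: 19.5
ee_pos: [0.5541, 0.0767, 0.2914]
ee_rot: [3.06, 1.547, -0.018]
contact_force: [0.1, 0.2, -2.0]
width: 0.2
org [-51.2  93.2 249.4] bend [-47.1  93.2  74.5] tip [-7.6 93.6 52.9] theta 0.7 tilt(units deg) [-1.32  0.  ] t 19.6 F [-0.4 -1.1 -1.6] w 0.199
```

View pics/s16.png

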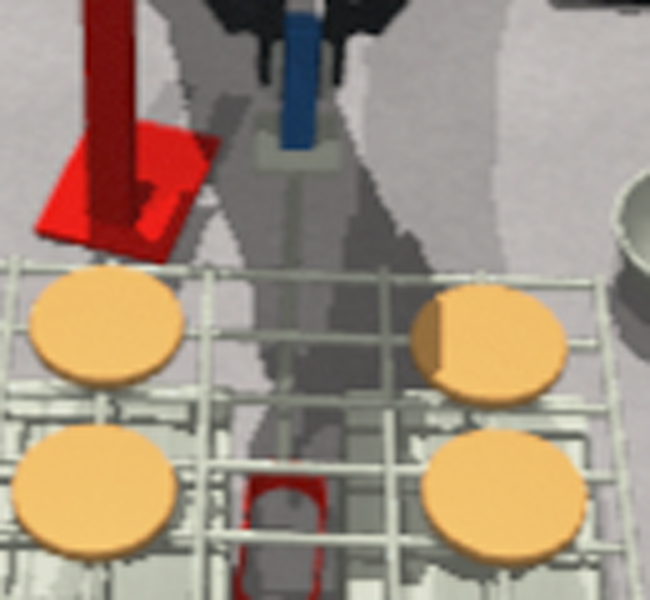

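View pics/t16.png

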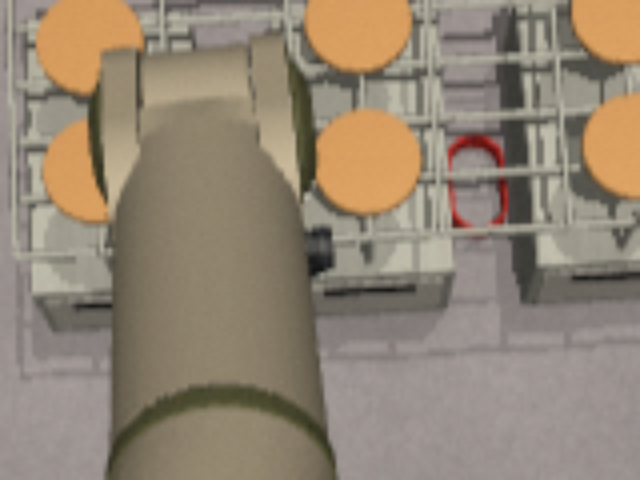

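```bash
cat >> h.py <<'E'
def ring(name,x0=310,y0=150,w=60,h=210,show=(290,230)):
    import cv2
    im=manip.camera("scene")[:,:,::-1];hsv=cv2.cvtColor(np.ascontiguousarray(im),cv2.COLOR_BGR2HSV)
    m=(((hsv[...,0]<8)|(hsv[...,0]>172))&(hsv[...,1]>130)).astype(np.uint8)[y0:y0+h,x0:x0+w]
    ys,xs=np.nonzero(m);xs+=x0;ys+=y0
    print("red u",xs.min(),xs.max(),"v",ys.min(),ys.max())
    u=(xs.min()+xs.max())/2
    print("far end z0",tou(back("scene",(u,ys.max()+.5),0)).round(0),"near top z24",tou(back("scene",(u,ys.min()-.5),.024)).round(0))
    a,b=show;k=6
    cv2.imwrite(name,cv2.resize(im[b:b+100,a:a+110],None,fx=k,fy=k,interpolation=cv2.INTER_CUBIC))
E
python3 -c "
from h import *
ring('pics/s17.png')"
```

```text
red u 310 344 v 170 327
far end z0 [85. 71.  0.] near top z24 [-606.   64.   24.]
```

View pics/s17.png

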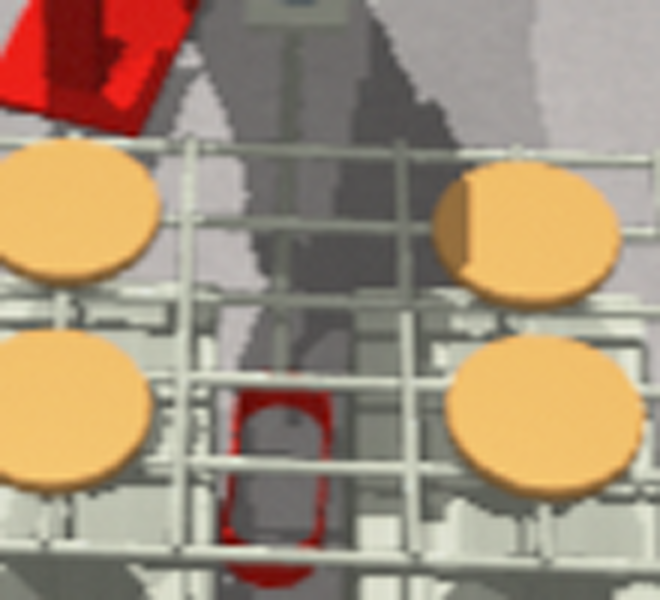

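The ring lies flat again: near end at v≈292, far end at v≈327, which is x≈−25 to 85. Now I'll turn the toe sideways from the front and hook the near end low.

```bash
python3 - <<'E'
from h import *
print(tou(back("top",px("d1",665,305)[1],.085)))
for a in((-40,66,50,40),(-20,60,50,80),(-15,60,18.5,80)):goto(*a)
E
```

```text
[-2.48102581 32.40050165 85.        ]
goto -40 66 50 40 -> shift [ 0.25  2.77 -0.77] turn -39.33
goto -20 60 50 80 -> shift [ 0.24  3.39 -2.84] turn -79.33
goto -15 60 18.5 80 -> shift [ 3.4   3.39 -3.27] turn -79.33
```

```bash
python3 -m inch '[[0,0.6,0.2,-8],[0,1.2,0.2,-16],[0,1.8,0,-24],[0,2.5,-0.4,-32],[0,2.8,-0.8,-40],[0,3,-1.2,-48],[0,3.2,-1.7,-56],[0,3.3,-2.2,-64]]'; python3 - <<'E'
from h import *
st();goto(-18,60,45,80)
goto(-14,60,18.5,80)
E
```

```text
t: 20.45
ee_pos: [0.577, 0.045, 0.2893]
ee_rot: [1.884, 1.552, -0.071]
contact_force: [-0.0, -0.3, -0.6]
width: 0.195
org [-29.9  60.6 248.8] bend [-26.7  60.7  73.8] tip [-9.8 96.  51.7] theta 65.0 tilt(units deg) [-1.04 -0.02] t 20.45 F [-0.  -0.3 -0.6] w 0.195
goto -18 60 45 80 -> shift [ 0.66  0.83 -0.32] turn -15.01
goto -14 60 18.5 80 -> shift [ 3.32  1.14 -0.48] turn -15.01
```

```bash
python3 -m inch '[[0,0.5,-0.2,-8],[0,1,-0.4,-15],[1,1.1,-0.4,-15],[2.2,1.1,-0.5,-15],[3,1.1,-0.5,-15],[3.3,1.1,-0.5,-15],[3.3,1.1,-0.5,-15]]'; python3 - <<'E'
from h import *
st();ring('pics/s18.png',325,240,40,100)
goto(-45,60,17,85);goto(-45,60,10,85)
E
```

```text
t: 21.15
ee_pos: [0.5892, 0.0455, 0.2557]
ee_rot: [1.597, 1.553, -0.096]
contact_force: [0.7, 1.0, -1.8]
width: 0.193
org [-17.9  60.5 215.2] bend [-15.1  60.4  40.2] tip [-7.9 98.8 17.8] theta 79.9 tilt(units deg) [-0.92  0.02] t 21.15 F [ 0.7  1.  -1.8] w 0.193
red u 327 344 v 295 327
far end z0 [84. 95.  0.] near top z24 [-13.  94.  24.]
goto -45 60 17 85 -> shift [ 0.08 -2.99  0.57] turn -5.04
goto -45 60 10 85 -> shift [ 0.78 -3.    0.57] turn -5.04
```

View pics/s18.png

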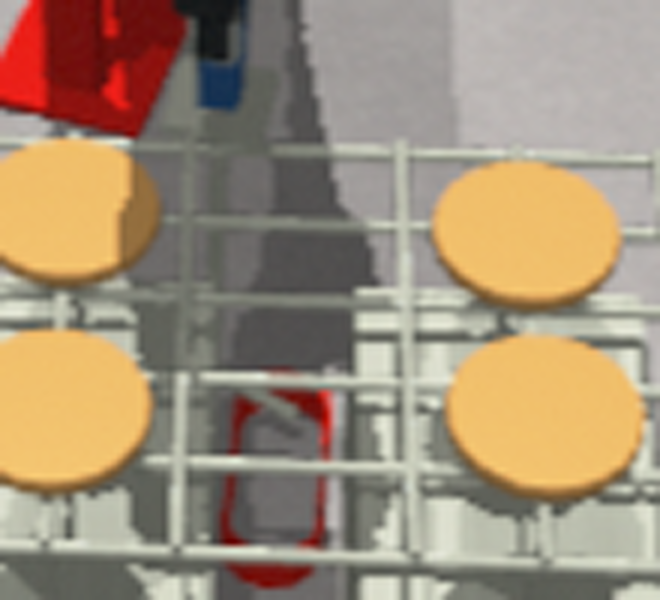

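```bash
python3 -m inch '[[0,-0.6,0.1,0],[0,-1.3,0.2,0],[0,-2,0.35,0],[0.2,-2.8,0.5,0],[0.5,-3.6,0.65,0],[0.7,-4.4,0.8,0],[0.7,-5.2,0.95,0],[0.7,-5.2,0.95,0]]'; python3 - <<'E'
from h import *
st();ring('pics/s19.png',325,240,40,100)
goto(-140,58,10,80)
E
```

```text
t: 22.0
ee_pos: [0.5346, 0.0422, 0.2479]
ee_rot: [1.571, 1.555, -0.123]
contact_force: [0.5, 0.1, -2.0]
width: 0.194
org [-72.7  60.  207.4] bend [-70.3  59.9  32.4] tip [-63.2  98.3  10. ] theta 80.0 tilt(units deg) [-0.8   0.02] t 22.0 F [ 0.5  0.1 -2. ] w 0.194
red u 331 350 v 252 289
far end z0 [-52. 110.   0.] near top z24 [-184.  110.   24.]
goto -140 58 10 80 -> shift [-0.1  -6.92  1.43] turn -0.03
```

View pics/s19.png

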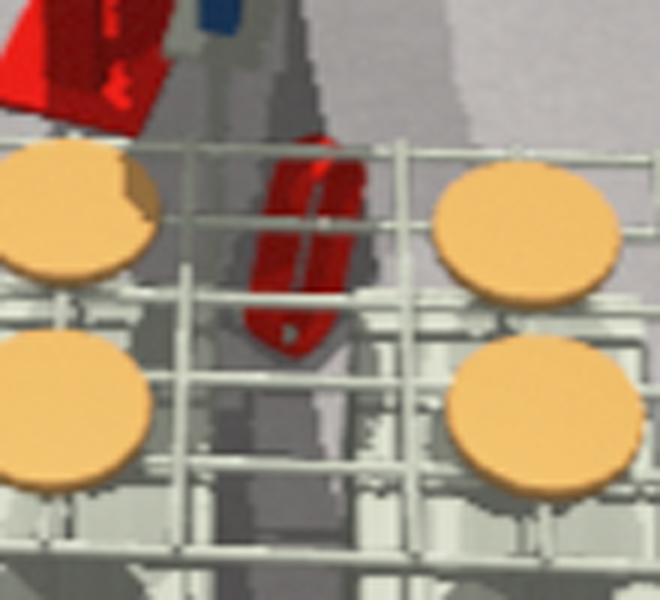

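```bash
python3 - <<'E'
from h import *
import cv2
im=manip.camera("scene")[:,:,::-1];P,x,z=rodpts()
for (x0,y0,w,h,k,n) in((305,225,70,70,9,"s20a"),):
    c=cv2.resize(im[y0:y0+h,x0:x0+w],None,fx=k,fy=k,interpolation=cv2.INTER_CUBIC)
    for n_ in P:
        q=proj("scene",P[n_]);cv2.circle(c,(int((q[0]-x0+.5)*k),int((q[1]-y0+.5)*k)),4,(0,255,0),1)
    cv2.imwrite(f"pics/{n}.png",c)
im=manip.camera("top")[:,:,::-1];cv2.imwrite("pics/t20.png",cv2.resize(im[150:270,220:380],None,fx=4,fy=4,interpolation=cv2.INTER_CUBIC))
E
```

```text
(no output)
```

View pics/s20a.png

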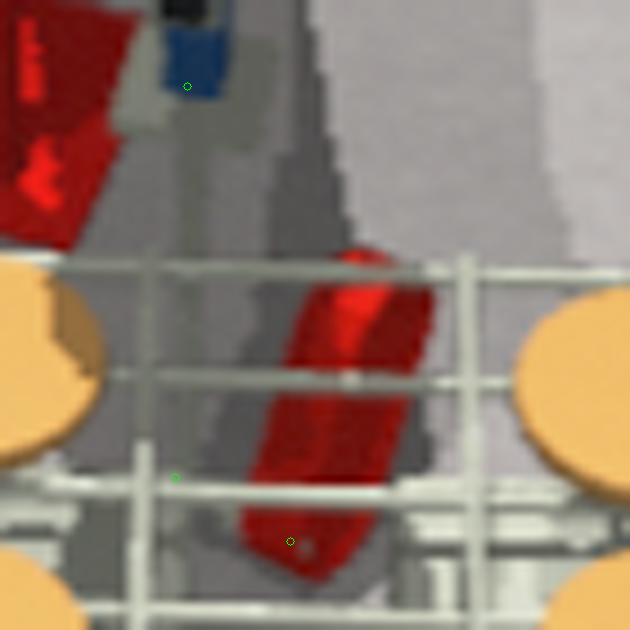

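View pics/t20.png

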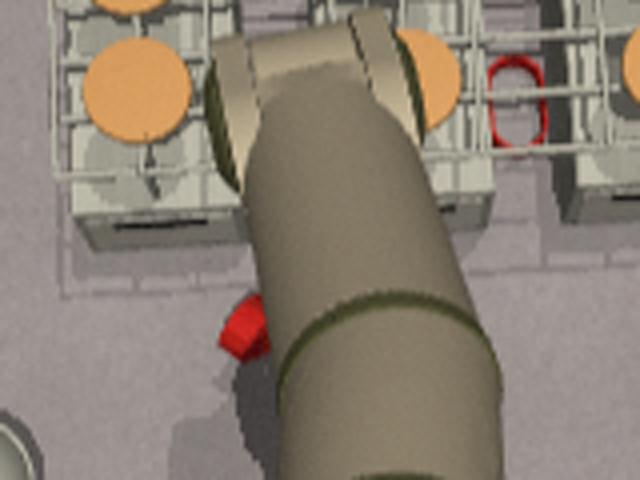

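```bash
python3 -m inch '[[0,0,0,0],[0,0,0,0]]' >/dev/null; python3 - <<'E'
from h import *
import cv2
im=manip.camera("scene")[:,:,::-1];P,x,z=rodpts();st()
x0,y0,k=305,225,6
c=cv2.resize(im[y0:y0+70,x0:x0+70],None,fx=k,fy=k,interpolation=cv2.INTER_CUBIC)
im=manip.camera("top")[:,:,::-1];d=cv2.resize(im[180:250,240:310],None,fx=k,fy=k,interpolation=cv2.INTER_CUBIC)
cv2.imwrite("pics/s21.png",cv2.resize(np.hstack([c,d]),(800,400)))
E
```

```text
org [-70.4  60.3 207.5] bend [-67.7  60.3  32.5] tip [-60.5  98.7  10.1] theta 80.0 tilt(units deg) [-0.91  0.  ] t 22.4 F [-0.3 -0.  -0.6] w 0.196
```

View pics/s21.png

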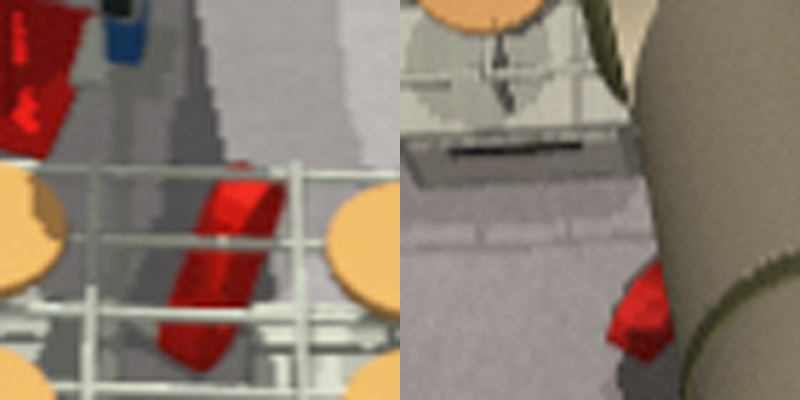

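The ring has stood up on its end around the toe, leaning towards +y and now in front of the units. I'll draw the toe out along its own direction and see how it settles.

```bash
python3 -m inch '[[-0.2,0,0.4,0],[-0.5,0,0.9,0],[-0.8,0,1.5,0],[-1.2,0,2.2,0],[-1.6,0,2.9,0],[-2,0,3.6,0],[-2,0,3.6,0],[-2,0,3.6,0]]' ; python3 - <<'E'
from h import *
import cv2
im=manip.camera("scene")[:,:,::-1];P,x,z=rodpts();st()
x0,y0,k=290,215,6
c=cv2.resize(im[y0:y0+90,x0:x0+90],None,fx=k,fy=k,interpolation=cv2.INTER_CUBIC)
im=manip.camera("top")[:,:,::-1];d=cv2.resize(im[170:260,230:320],None,fx=k,fy=k,interpolation=cv2.INTER_CUBIC)
cv2.imwrite("pics/s22.png",cv2.resize(np.hstack([c,d]),(800,400)))
E
```

```text
t: 23.25
ee_pos: [0.5321, 0.0068, 0.2682]
ee_rot: [1.619, 1.553, -0.075]
contact_force: [-0.2, -0.6, -0.8]
width: 0.202
org [-77.   25.  227.5] bend [-74.2  25.   52.5] tip [-67.   63.4  30.1] theta 80.0 tilt(units deg) [-0.92 -0.01] t 23.3 F [-0.1  0.1 -1.1] w 0.199
```

View pics/s22.png

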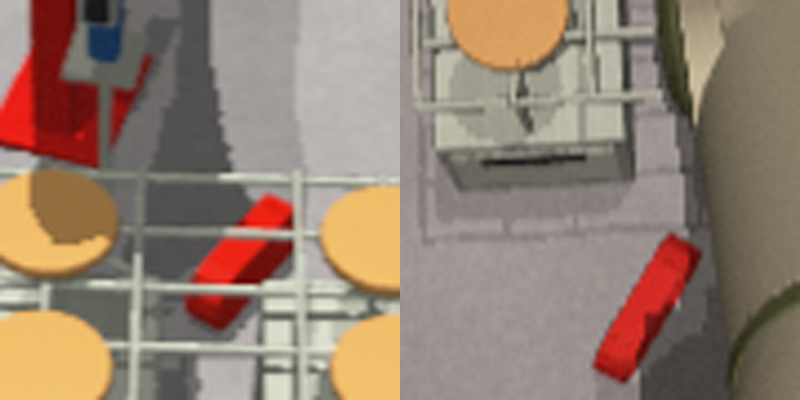

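The ring now rests on its long narrow side, in front of the units: top view (293,224) to (277,254). It has to be tipped flat. I'll measure it.

```bash
python3 - <<'E'
from h import *
import cv2
im=manip.camera("top")[:,:,::-1];im=np.ascontiguousarray(im);hsv=cv2.cvtColor(im,cv2.COLOR_BGR2HSV)
m=(((hsv[...,0]<8)|(hsv[...,0]>172))&(hsv[...,1]>130)).astype(np.uint8);m[:,:265]=0;m[:,310:]=0;m[:200]=0;m[275:]=0
cs,_=cv2.findContours(m,0,2);c=max(cs,key=cv2.contourArea);r=cv2.minAreaRect(c);b=cv2.boxPoints(r);print(r)
for q in b: print(q,"z46",tou(back("top",q,.046)).round(0),"z0",tou(back("top",q,0)).round(0))
k=6;x0,y0=240,200
d=cv2.resize(im[y0:y0+80,x0:x0+100],None,fx=k,fy=k,interpolation=cv2.INTER_CUBIC)
s=np.ascontiguousarray(manip.camera("scene")[:,:,::-1])
e=cv2.resize(s[230:310,310:370],None,fx=k,fy=k,interpolation=cv2.INTER_CUBIC)
cv2.imwrite("pics/t23.png",cv2.resize(np.hstack([d,e]),None,fx=.8,fy=.8));cv2.imwrite("pics/t23full.png",im)
st()
E
```

```text
((285.00006103515625, 239.00001525878906), (9.603920936584473, 34.29971694946289), 30.963756561279297)
[272.0589  251.23532] z46 [-138.  161.   46.] z0 [-131.  164.    0.]
[289.70593 221.82355] z46 [-49. 101.  46.] z0 [-39. 103.   0.]
[297.94122 226.76471] z46 [-67.  77.  46.] z0 [-57.  77.   0.]
[280.2942  256.17648] z46 [-156.  136.   46.] z0 [-148.  139.    0.]
org [-77.1  25.3 227.3] bend [-74.3  25.3  52.3] tip [-67.2  63.7  29.9] theta 80.0 tilt(units deg) [-0.9 -0. ] t 23.45 F [-0.6  0.6 -1.1] w 0.198
```

View pics/t23.png

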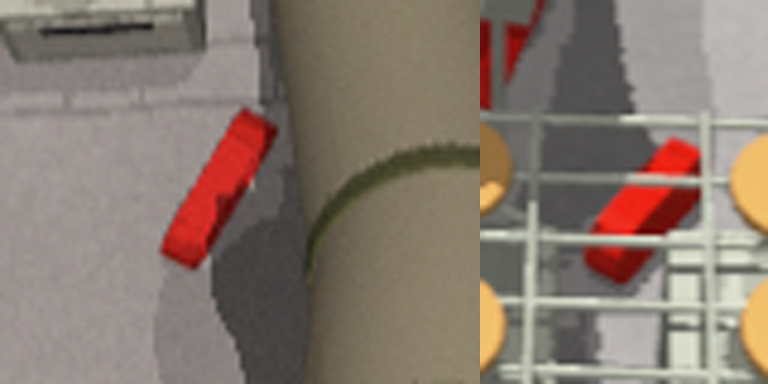

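```bash
python3 - <<'E'
from h import *
for a in((-95,30,30,120),(-118,60,30,180),(-120,85,30,216)):goto(*a)
E
```

```text
goto -95 30 30 120 -> shift [-0.09 -2.07 -0.18] turn -40.0
goto -118 60 30 180 -> shift [-0.16 -4.88 -2.85] turn -100.0
goto -120 85 30 216 -> shift [-0.15 -5.57 -5.31] turn -136.0
```

```bash
python3 -m inch '[[-0.1,-0.4,0,-8.5],[-0.1,-0.9,0,-17],[-0.1,-1.3,0,-25.5],[-0.1,-1.7,-0.1,-34],[-0.1,-2.2,-0.3,-42.5],[-0.1,-2.7,-0.7,-51],[-0.1,-3.2,-1.2,-59.5],[-0.1,-3.6,-1.6,-68]]';python3 - <<'E'
from h import *
st()
for a in((-120,75,25,216),(-121,88,20,216)):goto(*a)
E
```

```text
t: 24.25
ee_pos: [0.4978, 0.0281, 0.2681]
ee_rot: [0.424, 1.554, -0.076]
contact_force: [-0.7, 0.1, -1.8]
width: 0.191
org [-110.5   47.1  227.6] bend [-108.    46.6   52.6] tip [-140.9   67.    29.6] theta 148.4 tilt(units deg) [-0.82  0.16] t 24.25 F [-0.7  0.1 -1.8] w 0.191
goto -120 75 25 216 -> shift [ 0.44  1.84 -2.63] turn -67.62
goto -121 88 20 216 -> shift [ 0.94  2.89 -3.41] turn -67.62
```

```bash
python3 -m inch '[[0.2,0.2,-0.5,-8.5],[0.5,0.4,-0.9,-17],[0.8,0.7,-1.3,-25.5],[1,1,-1.7,-34],[1.2,1.3,-2.1,-42.5],[1.3,1.6,-2.4,-51],[1.3,1.8,-2.6,-59.5],[1.3,1.9,-2.7,-67.6]]';python3 - <<'E'
from h import *
import cv2
st()
for a in((-119,93,16,216),(-102,119,16,216),(-91,135,16,216)):goto(*a)
im=np.ascontiguousarray(manip.camera("scene")[:,:,::-1]);P,x,z=rodpts();x0,y0,k=305,200,7
c=cv2.resize(im[y0:y0+90,x0:x0+90],None,fx=k,fy=k,interpolation=cv2.INTER_CUBIC)
for n in P:
    q=proj("scene",P[n]);cv2.circle(c,(int((q[0]-x0+.5)*k),int((q[1]-y0+.5)*k)),4,(0,255,0),1)
cv2.imwrite("pics/s24.png",c[:600])
E
```

```text
t: 25.05
ee_pos: [0.4834, 0.0582, 0.2547]
ee_rot: [-0.751, 1.554, -0.064]
contact_force: [0.1, -0.5, -2.4]
width: 0.198
org [-123.1   77.3  214.2] bend [-120.2   76.4   39.2] tip [-151.3   53.2   16.3] theta 216.4 tilt(units deg) [-0.94  0.27] t 25.05 F [ 0.1 -0.5 -2.4] w 0.198
goto -119 93 16 216 -> shift [0.03 1.26 1.08] turn 0.38
goto -102 119 16 216 -> shift [0.05 2.34 4.  ] turn 0.38
goto -91 135 16 216 -> shift [0.07 2.97 5.83] turn 0.38
```

View pics/s24.png

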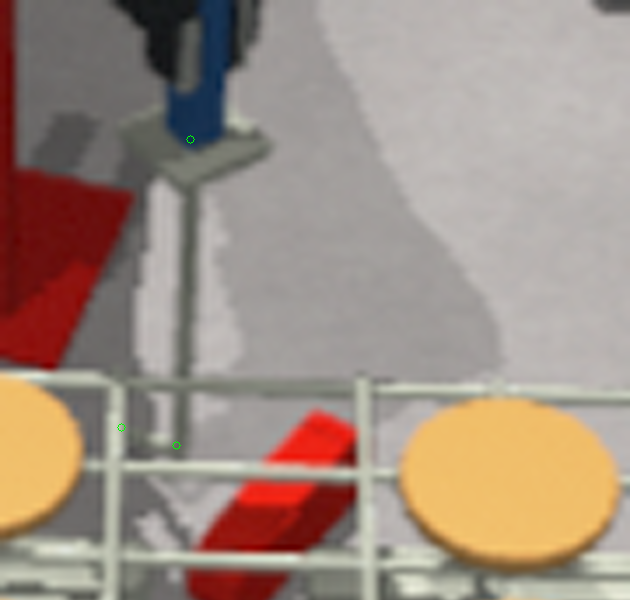

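```bash
python3 -m inch '[[0,0.9,0.8,0],[0,1.3,1.2,0],[0,1.55,1.9,0],[0,1.8,2.6,0],[0,2.05,3.3,0],[0,2.35,4,0],[0,2.6,4.7,0],[0,2.6,4.7,0]]';python3 - <<'E'
from h import *
import cv2
st()
im=np.ascontiguousarray(manip.camera("scene")[:,:,::-1]);x0,y0,k=305,220,6
c=cv2.resize(im[y0:y0+90,x0:x0+70],None,fx=k,fy=k,interpolation=cv2.INTER_CUBIC)
im=np.ascontiguousarray(manip.camera("top")[:,:,::-1]);d=cv2.resize(im[180:270,240:310],None,fx=k,fy=k,interpolation=cv2.INTER_CUBIC)
cv2.imwrite("pics/s25.png",cv2.resize(np.hstack([c,d]),None,fx=.9,fy=.9))
E
```

```text
t: 25.9
ee_pos: [0.5034, 0.1096, 0.2549]
ee_rot: [-0.713, 1.554, -0.016]
contact_force: [-0.1, -0.2, -1.7]
width: 0.197
org [-100.5  127.6  214.4] bend [-97.5 126.9  39.5] tip [-128.4  103.4   16.5] theta 216.9 tilt(units deg) [-0.96  0.22] t 25.9 F [-0.1 -0.2 -1.7] w 0.197
```

View pics/s25.png

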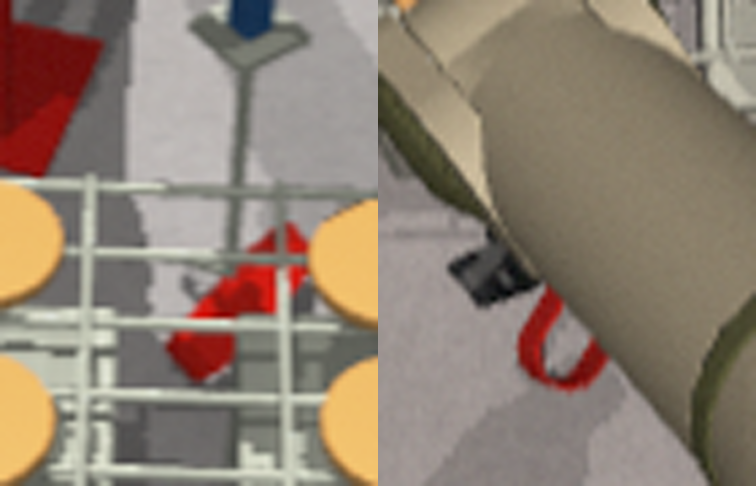

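```bash
python3 -m inch '[[0,0.2,0.6,0],[0,0.45,1.2,0],[0,0.6,1.6,0],[0,0.6,1.6,0]]';python3 - <<'E'
from h import *
import cv2
st()
im=np.ascontiguousarray(manip.camera("scene")[:,:,::-1]);x0,y0,k=305,220,6
c=cv2.resize(im[y0:y0+90,x0:x0+70],None,fx=k,fy=k,interpolation=cv2.INTER_CUBIC)
im=np.ascontiguousarray(manip.camera("top")[:,:,::-1]);d=cv2.resize(im[180:270,240:310],None,fx=k,fy=k,interpolation=cv2.INTER_CUBIC)
cv2.imwrite("pics/s26.png",cv2.resize(np.hstack([c,d]),None,fx=.9,fy=.9))
E
```

```text
t: 26.4
ee_pos: [0.5115, 0.1241, 0.2549]
ee_rot: [-0.735, 1.554, -0.038]
contact_force: [-0.2, -0.3, -1.7]
width: 0.195
org [-91.6 141.6 214.4] bend [-88.8 140.9  39.4] tip [-119.6  117.4   16.5] theta 216.9 tilt(units deg) [-0.93  0.24] t 26.4 F [-0.2 -0.3 -1.7] w 0.195
```

View pics/s26.png

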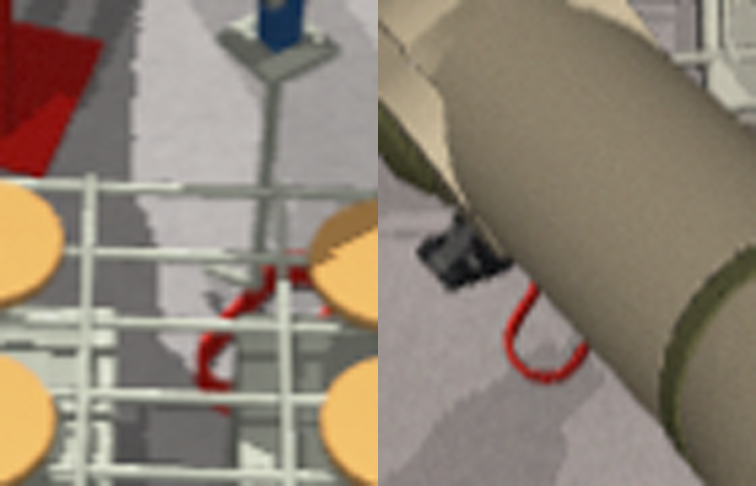

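The ring has toppled and shows as an open flat oval in the top view. I'll lift the rod straight up and check.

```bash
python3 -m inch '[[-1,0,0,0],[-3,0,0,0],[-7,0,0,0],[-11.5,0,0,0],[-16,0,0,0],[-19,0,0,0]]';python3 - <<'E'
from h import *
import cv2
st()
im=np.ascontiguousarray(manip.camera("scene")[:,:,::-1]);x0,y0,k=305,220,6
c=cv2.resize(im[y0:y0+90,x0:x0+70],None,fx=k,fy=k,interpolation=cv2.INTER_CUBIC)
im=np.ascontiguousarray(manip.camera("top")[:,:,::-1]);d=cv2.resize(im[180:270,240:310],None,fx=k,fy=k,interpolation=cv2.INTER_CUBIC)
cv2.imwrite("pics/s27.png",cv2.resize(np.hstack([c,d]),None,fx=.9,fy=.9))
E
```

```text
t: 27.1
ee_pos: [0.5079, 0.124, 0.4489]
ee_rot: [-0.72, 1.551, -0.024]
contact_force: [1.2, 0.3, -2.0]
width: 0.199
org [-95.1 141.7 408.4] bend [-91.7 140.9 233.4] tip [-122.5  117.4  210.4] theta 216.9 tilt(units deg) [-1.11  0.24] t 27.1 F [ 1.2  0.3 -2. ] w 0.199
```

View pics/s27.png

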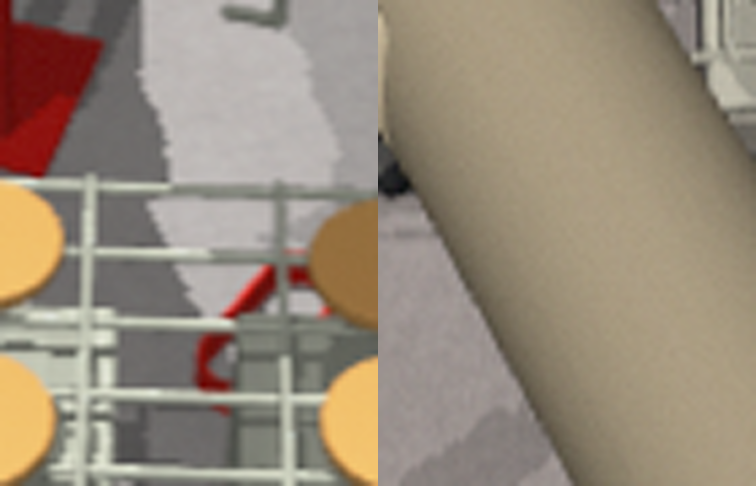

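```bash
cat >> h.py <<'E'
def gow(x,y,z,toe,pt="org"):
    P,X,Z=rodpts();p,R,s=tool();th=np.degrees(np.arctan2(-X[1],-X[0]));turn=((th-toe+180)%360)-180
    Rn=R@Ro.from_euler("x",turn,degrees=True).as_matrix()
    on=p+Rn@(R.T@(P[pt]-p));d=np.array([x,y,z])-on
    print("gow",x,y,z,"->",(R.T@d*100).round(2),"turn",round(turn,2))
def stw():
    P,X,Z=rodpts();s=manip.observe();print("org",P["org"].round(4),"bend",P["bend"].round(4),"toe",np.degrees(np.arctan2(-X[1],-X[0])).round(1),"tilt",np.degrees(Z[:2]).round(2),"F",s["contact_force"].round(1),"t",s["t"],"q",s["qpos"].round(2))
E
python3 - <<'E'
from h import *
stw();gow(.49,0,.45,180);gow(.46,-.12,.45,164);gow(.385,-.29,.45,164)
E
```

```text
org [0.5096 0.1238 0.4094] bend [0.5137 0.1234 0.2345] toe -140.2 tilt [-1.35  0.14] F [-0.4 -0.1 -2.2] t 27.2 q [ 0.16  0.2  -0.63  1.73  0.13  1.23  1.77]
gow 0.49 0 0.45 -> [-4.11 -8.36 -9.36] turn 39.76
gow 0.46 -0.12 0.45 -> [ -4.18 -15.66 -19.36] turn 55.76
gow 0.385 -0.29 0.45 -> [ -4.37 -23.91 -36.01] turn 55.76
```

```bash
python3 -m inch '[[-4,-1,-1,8],[-4.1,-4,-4.3,16],[-4.1,-7.2,-7.5,24],[-4.1,-10.2,-11,32],[-4.1,-12.8,-14.8,40],[-4.2,-15.4,-18.8,48],[-4.2,-17.7,-22.8,55.8],[-4.2,-19.5,-26.8,55.8]]'; python3 - <<'E'
from h import *
stw();gow(.380,-.296,.30,160);gow(.380,-.296,.25,160)
import cv2
im=np.ascontiguousarray(manip.camera("scene")[:,:,::-1]);x0,y0,k=290,220,6
cv2.imwrite("pics/s28.png",cv2.resize(im[y0:y0+100,x0:x0+110],None,fx=k,fy=k,interpolation=cv2.INTER_CUBIC))
im=np.ascontiguousarray(manip.camera("top")[:,:,::-1]);cv2.imwrite("pics/t28.png",cv2.resize(im[150:280,200:360],None,fx=4.5,fy=4.5,interpolation=cv2.INTER_CUBIC))
E
```

```text
t: 28.0
ee_pos: [0.4258, -0.1988, 0.4895]
ee_rot: [0.308, 1.547, 0.024]
contact_force: [0.7, -1.2, -1.5]
width: 0.196
org [ 0.4261 -0.1989  0.449 ] bend [ 0.4297 -0.1991  0.274 ] toe 163.6 tilt [-1.19  0.04] F [ 0.7 -1.2 -1.5] t 28.0 q [ 0.57  0.06 -0.26  1.77  0.01  1.29  1.59]
gow 0.38 -0.296 0.3 -> [ 14.78 -10.72  -2.04] turn 3.64
gow 0.38 -0.296 0.25 -> [ 19.78 -10.75  -2.15] turn 3.64
```

View pics/t28.png

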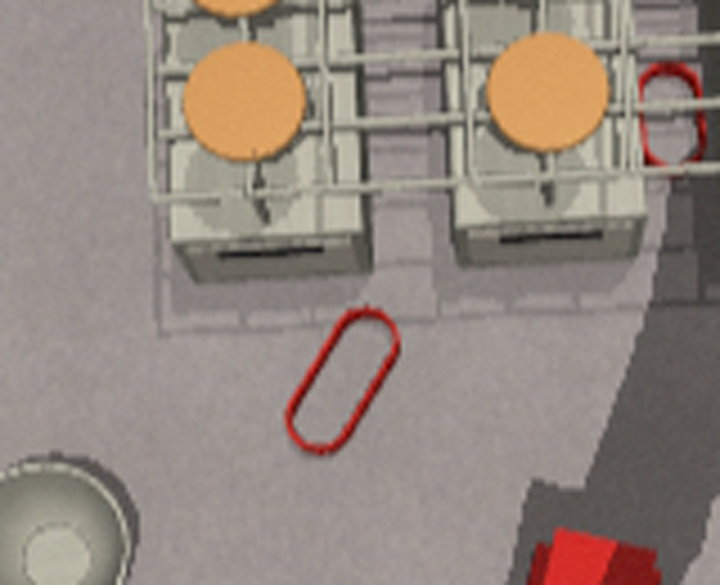

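The ring lies flat in front of the units: crop (285–400, 307–455), with the units' front base line at v≈275. Now the rod goes back to its bracket.

```bash
python3 -m inch '[[0,-4,-1,3.6],[0,-8,-1.7,3.6],[2,-10.7,-2.1,3.6],[6,-10.7,-2.1,3.6],[10,-10.7,-2.1,3.6],[14.8,-10.7,-2.1,3.6],[19.5,-10.7,-2.1,3.6],[19.7,-10.7,-2.1,3.6]]';python3 -m inch '[[0,0,0,0],[0,0,0,0]]'; python3 - <<'E'
from h import *
stw()
P,X,Z=rodpts()
b=np.array([.4679,-.3301]);a=np.radians(-21.47);d=P["org"][:2]-b;print("in bracket",np.cos(a)*d[0]+np.sin(a)*d[1],-np.sin(a)*d[0]+np.cos(a)*d[1])
gow(.380,-.297,.247,160);gow(.466,-.3305,.247,160);gow(.466,-.3305,.235,160)
import cv2
im=np.ascontiguousarray(manip.camera("scene")[:,:,::-1]);x0,y0,k=150,150,6
c=cv2.resize(im[y0:y0+100,x0:x0+110],None,fx=k,fy=k,interpolation=cv2.INTER_CUBIC)
for n in P:
    q=proj("scene",P[n]);cv2.circle(c,(int((q[0]-x0+.5)*k),int((q[1]-y0+.5)*k)),4,(0,255,0),1)
cv2.imwrite("pics/s29.png",c)
E
```

```text
t: 28.9
ee_pos: [0.375, -0.2971, 0.2867]
ee_rot: [0.677, 1.556, 0.329]
contact_force: [-0.4, -0.2, -1.1]
width: 0.196
t: 29.1
ee_pos: [0.3756, -0.2973, 0.2882]
ee_rot: [0.611, 1.556, 0.262]
contact_force: [-0.2, 0.2, -1.7]
width: 0.199
org [ 0.3755 -0.2972  0.2477] bend [ 0.3776 -0.2968  0.0727] toe 159.9 tilt [-0.7  -0.16] F [-0.2  0.2 -1.7] t 29.1 q [ 0.69  0.23 -0.16  2.08  0.04  0.82  1.73]
in bracket -0.09802038324722398 -0.0032456714157202936
gow 0.38 -0.297 0.247 -> [0.08 0.18 0.41] turn -0.1
gow 0.466 -0.3305 0.247 -> [ 0.19 -0.03  9.64] turn -0.1
gow 0.466 -0.3305 0.235 -> [ 1.39 -0.04  9.63] turn -0.1
```

View pics/s29.png

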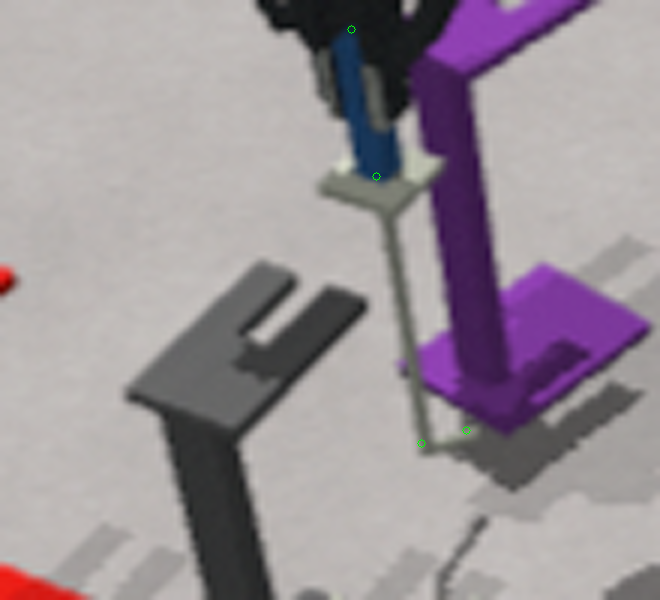

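```bash
python3 -m inch '[[0.1,0.2,0.5,0],[0.1,0.15,2,0],[0.1,0.1,4,0],[0.1,0.1,6,0],[0.15,0.05,8,0],[0.15,0,9.6,0],[0.15,0,9.6,0],[0.15,0,9.6,0]]'; python3 - <<'E'
from h import *
stw()
P,X,Z=rodpts();gow(.466,-.3305,.2345,160)
import cv2
im=np.ascontiguousarray(manip.camera("scene")[:,:,::-1]);x0,y0,k=150,150,6
c=cv2.resize(im[y0:y0+100,x0:x0+110],None,fx=k,fy=k,interpolation=cv2.INTER_CUBIC)
cv2.imwrite("pics/s30.png",c)
E
```

```text
t: 29.95
ee_pos: [0.4666, -0.3304, 0.2885]
ee_rot: [0.547, 1.555, 0.198]
contact_force: [0.6, -0.3, -0.9]
width: 0.199
org [ 0.4666 -0.3303  0.248 ] bend [ 0.4689 -0.33    0.073 ] toe 159.9 tilt [-0.77 -0.12] F [ 0.6 -0.3 -0.9] t 29.95 q [ 0.64  0.35 -0.16  1.89  0.06  0.89  1.68]
gow 0.466 -0.3305 0.2345 -> [ 1.35 -0.04 -0.07] turn -0.09
```

View pics/s30.png

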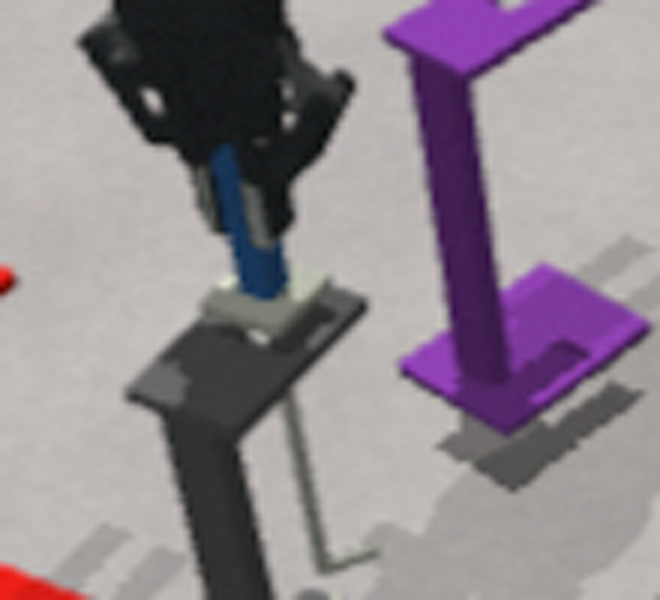

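The shaft is in the slot, with the collar just above the fork at crop (270,310). I'll lower until it makes contact.

```bash
python3 -m inch '[[0.5,0,0,0],[0.9,0,0,0],[1.1,0,0,0],[1.25,0,0,0],[1.35,0,0,0],[1.35,0,0,0]]'; python3 - <<'E'
from h import *
stw()
E
```

```text
t: 30.6
ee_pos: [0.4661, -0.3302, 0.2757]
ee_rot: [0.537, 1.555, 0.188]
contact_force: [-1.3, 0.4, 6.4]
width: 0.194
org [ 0.466  -0.3302  0.2352] bend [ 0.4683 -0.3299  0.0602] toe 159.9 tilt [-0.75 -0.1 ] F [-1.3  0.4  6.4] t 30.6 q [ 0.64  0.37 -0.16  1.91  0.06  0.86  1.68]
```

```bash
python3 -m inch '[[0,0,0,0],[0,0,0,0],[0,0,0,0],[0,0,0,0],[0,0,0,0]]' 7 && python3 -m inch '[[-1,0,0,0],[-3,0,0,0],[-6,0,0,0],[-10,0,0,0],[-14,0,0,0],[-18,0,0,0],[-18,0,0,0]]'; python3 - <<'E'
from h import *
import cv2
im=np.ascontiguousarray(manip.camera("scene")[:,:,::-1]);x0,y0,k=150,150,6
cv2.imwrite("pics/s31f.png",im)
cv2.imwrite("pics/s31.png",cv2.resize(im[y0:y0+100,x0:x0+110],None,fx=k,fy=k,interpolation=cv2.INTER_CUBIC))
im=np.ascontiguousarray(manip.camera("top")[:,:,::-1]);cv2.imwrite("pics/t31.png",im)
for c in ("scene","top"):
  for n in("rod","bowl","jar","shaker","cutter_short","cutter_long"):print(c,n,manip.boxes_of(c,n)[:3])
E
```

```text
t: 31.1
ee_pos: [0.4661, -0.3302, 0.2757]
ee_rot: [0.535, 1.555, 0.186]
contact_force: [0.5, 0.9, -0.4]
width: 0.817
t: 31.8
ee_pos: [0.4647, -0.3315, 0.4621]
ee_rot: [0.264, 1.547, -0.086]
contact_force: [-0.3, 0.4, -0.3]
width: 0.82
scene rod [{'position': [0.4684, -0.3293, 0.2435], 'confidence': 0.61}]
scene bowl [{'position': [0.3762, 0.3336, 0.0339], 'confidence': 0.93}, {'position': [0.7789, -0.0075, 0.1233], 'confidence': 0.17}]
scene jar [{'position': [0.4307, 0.4858, 0.0677], 'confidence': 0.94}, {'position': [0.5182, 0.1131, 0.0151], 'confidence': 0.39}]
scene shaker [{'position': [0.6775, -0.4695, 0.0964], 'confidence': 0.89}]
scene cutter_short [{'position': [0.7267, -0.1127, 0.0154], 'confidence': 0.71}]
scene cutter_long [{'position': [0.3804, 0.3339, 0.0379], 'confidence': 0.24}]
top rod [{'position': [0.4644, -0.3255, 0.2413], 'confidence': 0.64}]
top bowl [{'position': [0.4047, 0.3401, 0.0229], 'confidence': 0.86}, {'position': [0.6906, -0.013, 0.1201], 'confidence': 0.71}]
top jar [{'position': [0.4009, 0.4748, 0.0986], 'confidence': 0.83}, {'position': [0.4053, 0.3434, 0.0256], 'confidence': 0.21}]
top shaker [{'position': [0.6535, -0.4605, 0.1202], 'confidence': 0.72}]
top cutter_short []
top cutter_long [{'position': [0.5269, 0.1294, 0.0268], 'confidence': 0.55}]
```

View pics/s31.png

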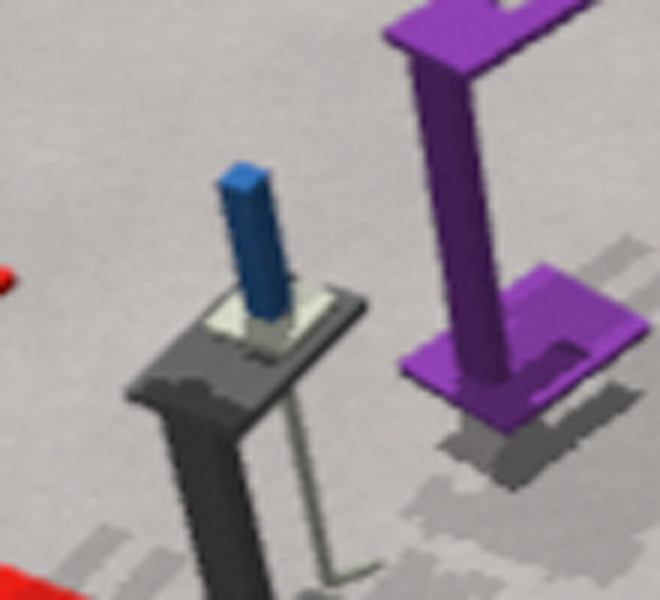

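View pics/s31f.png

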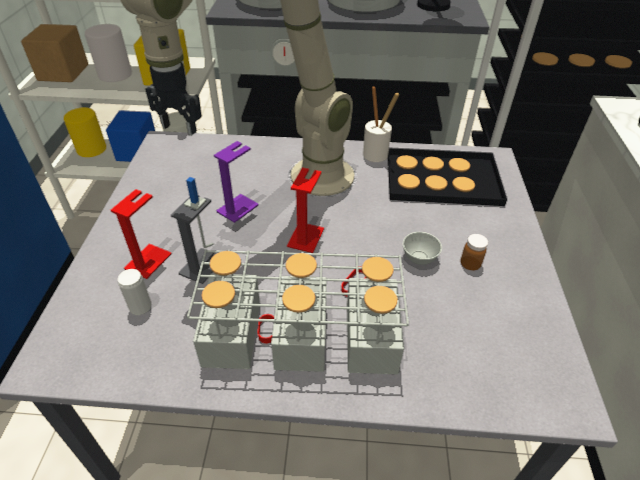

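View pics/t31.png

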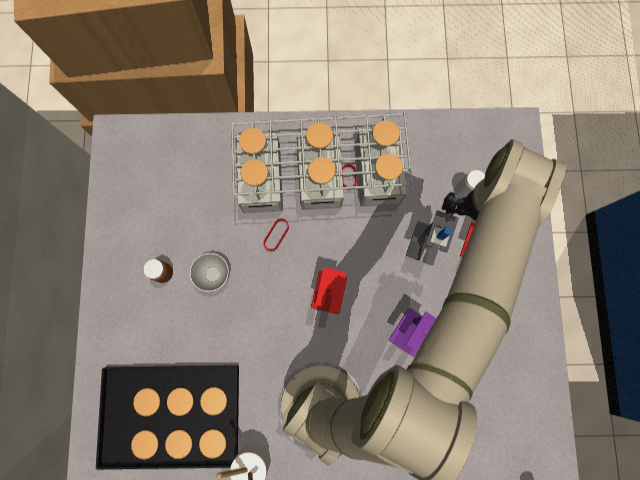

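The rod hangs upright in the steel bracket (scene 193,190) with the gripper clear. The long ring lies flat at top (276,235), and the short ring and bystanders are in place. One last number check, then I'll hand in.

```bash
python3 - <<'E'
from h import *
import cv2
im=cv2.imread("pics/t31.png");hsv=cv2.cvtColor(im,cv2.COLOR_BGR2HSV)
m=(((hsv[...,0]<8)|(hsv[...,0]>172))&(hsv[...,1]>110)).astype(np.uint8);m[:,:255]=0;m[:,300:]=0;m[:205]=0;m[262:]=0
ys,xs=np.nonzero(m);r=cv2.minAreaRect(np.stack([xs,ys],1).astype(np.float32))
i=ys.argmin();print(r,"far z24",tou(back("top",(xs[i],ys[i]-.5),.024)).round(0),"z0",tou(back("top",(xs[i],ys[i]-.5),0)).round(0))
print(np.array([tou(back("top",q,.012)) for q in cv2.boxPoints(r)]).round(0).tolist())
manip.sign_off()
E
```

```text
((275.7206115722656, 234.1323699951172), (15.434874534606934, 34.47121810913086), 30.963756561279297) far z24 [-28. 129.  24.] z0 [-23. 130.   0.]
[[-110.0, 200.0, 12.0], [-18.0, 139.0, 12.0], [-47.0, 98.0, 12.0], [-138.0, 159.0, 12.0]]
the job is handed in; nothing more can be done
```

I drew the long cutter out of the left gap with the bent rod, laid it flat in front of the units, and hung the rod back in the steel bracket. I handed in at about 32 s of the 45 s; no verdict is reported.

- **How it went:** I passed the toe down through the cooling rack, hooked the ring inside the gap and pulled it forward, then finished the pull from the front. The ring tipped up during that pull and came to rest on its narrow side. I pushed it over with the rod's shaft, and it then lay flat.
- **Long cutter:** the last top picture shows a flat, open oval. I measured it about 23 to 28 mm in front of the units' front plane at its nearest point. The gripper stayed well above it throughout.
- **Rod:** the lowering ended with a 6 N contact as the collar reached the fork. The last picture shows it upright in the slot, at about (0.467, −0.330), close to the seat.
- **Bystanders and short cutter:** most readings agree with the first ones to within about 5 mm. The shaker reads 11 mm different in y from the top camera but only 3 mm from the scene camera. The network missed the short cutter in the last top picture, but the scene camera has it within 3 mm of where it was.
- **Disagreements:** my free-height fit put the bracket plate about 5 mm lower than the given 235 mm, but the contact height agreed with the given figure. The network did not find the long cutter in the last scene picture (one low-confidence false hit at the bowl).

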